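# Lock the conveyor pulley and hold its keyed shaft home

### The job

Get the packing-bench conveyor drive ready: take the flat lock plate from its stand and slide it edgewise, fully down, into the slot beside the pulley so that the pulley cannot turn. Then take the keyed shaft from its stand, push it into the pulley hub, rotating until the key slips home, and keep pushing until its collar sits on the hub; finish still gripping the shaft and holding it fully home against the spring. Leave the lock plate in its slot and the other things on the bench where they are.

Things in the scene. Friction and masses are not known exactly. Their poses are not given: they have to be found in the camera images.
- drive: Conveyor drive, fixed: grey housing, 180 x 140 mm, top 45 mm above the bench (x from -105 to 75 mm), a motor stub 45 mm more at +x. On it lies an aluminium pulley, 116 mm across, 50 to 75 mm above the bench, with a steel hub 48 mm across, flat top at 95 mm. Steel lock bracket at -x. Origin on the bench under the hub's axis, z up.
- hub_mouth (a point): Centre of the hub's bore at its top, 95 mm above the bench; axes as drive. Bore 20 mm across, 45 mm deep, spring plunger met 30 mm down; keyway 7.5 mm wide towards drive +x. The pulley turns with little drag; it starts up to 0.25 rad off either way (angle not tracked); once the lock plate is in it can still turn about 0.28 rad either way, then the plate stops it.
- lock_slot (a point): Centre of the lock slot's mouth, 66 mm from the hub axis towards drive -x, 85 mm above the bench; axes as drive. Slot 8 mm wide (y), 40 mm long (x; its inner end is a 36 mm wide notch in the pulley's rim), 40 mm deep: a plate fully down stands on the housing, 45 mm above the bench.
- plate_grip (a point): Lock plate, 160 g: upright steel blade 36 (its x) x 6 (its y) x 60 mm high, tapered foot, black handle 30 (x) x 14 (y) x 35 mm high on top. Point: centre of the handle, 77.5 mm above the blade's foot; z up. Fits either way round. At the start it stands in the slot of a white plastic block, foot 10 mm above the bench.
- plate_foot (a point): Centre of the lower edge of the lock plate's blade; axes as plate_grip.
- shaft_grip (a point): Centre of the keyed shaft's black handle, which is 36 (its x) x 16 (its y) x 45 mm high, with a small tab low on its +x side, 31 mm out from the axis, on the same side as the key; z up. The point is 30.5 mm above the underside of the collar and 70.5 mm above the shaft's tip.
- shaft_shoulder (a point): Point on the shaft's axis at the underside of its collar (36 mm across, 8 mm thick, just under the handle); it meets hub_mouth when the shaft is fully home. Axes as shaft_grip.
- shaft: Keyed shaft, about 220 g; origin at its tip, z up. Below the collar 40 mm of steel 18 mm across; the key, 6 mm wide, stands 4 mm out towards +x and runs from the collar 22 mm down; the lowest 18 mm are plain round, tip slightly tapered. At the start it stands in the hole of a white plastic block, tip 28 mm above the bench, key visible above the block.
- plunger (a joint): How far the spring plunger in the bore is pressed down, m: 0 free, 0.010 with the shaft fully home (stop at 0.012). The spring pushes up with 5 N at 0 and 8.5 N at 0.010, more than the shaft's weight, so the shaft rises by itself if not held down.
- plate_stand: Fixed white plastic block 80 x 70 x 45 mm high, with a slot 40 x 10 mm, 35 mm deep along its x, in which the lock plate stands. Origin at the centre of its underside.
- shaft_stand: Fixed white plastic block 70 x 70 x 45 mm high with a round hole 20 mm across, 17 mm deep, in which the shaft stands. Origin at the centre of its underside. The two stands may be on either side of the drive.
- tape: Bystander, to be left alone: cardboard-brown parcel-tape roll lying flat, 100 mm across, 48 mm high. Origin at the centre of its underside.
- carton: Bystander, to be left alone: small closed carton 100 x 140 x 70 mm high. Origin at the centre of its underside.
- labels: Bystander, to be left alone: block of paper labels 75 x 105 x 30 mm high. Origin at the centre of its underside.
- idler: Bystander, to be left alone: spare idler wheel lying flat, 70 mm across, 36 mm high. Origin at the centre of its underside.
- bush: Bystander, to be left alone: steel bush standing on end, 34 mm across, 35 mm high. Origin at the centre of its underside.
- mug: Bystander, to be left alone: white mug, 80 mm across, 90 mm high. Origin at the centre of its underside.

How it is judged:
By the outcome, as a careful person would: the job done as asked, in the order asked, and still so for the second after the job is handed in, while the arm keeps its last pose, push and grip.
It also fails if it takes over 64 s, if anything falls off the work surface, if the arm or the gripper's body presses on something with over 40 N, if the wrist force passes 120 N, or if a joint passes its speed limit or range.

### The arm

A 6-joint arm with a two-finger parallel gripper is mounted at the origin on the work surface. World frame = base frame: x ahead of the robot, y to its left, z up, the work surface at z = 0. Lengths are in m, angles in rad, forces in N, time in s.
With the tool pointing down it reaches from about 0.4 to 0.825 m from the base axis. Payload 7 kg.
Tool frame: the origin (TCP) lies between the finger pads; the fingertips stand 25 mm ahead of it and the grasp point (between the pads) lies 6 mm ahead of it (arm.tip_extent is the z of the fingertips in the tool frame, in m); z points along the fingers, x is the direction in which the jaws open and shut, and the axes are right-handed (so a half turn about z gives the same grasp; the last joint's range is limited). The gripper opens to 88 mm and grips with 3 to 60 N. Pads are 19 mm wide; open, the fingers measure 130 mm over their backs; the gripper's body (78 mm by 193 mm) begins 47 mm behind the grasp point.
Start: joints at [-0.816, 0.359, 0.012, 0, -1.224, -0.288], TCP at [0.304, -0.603, 0.252] pointing down, gripper open.
Joint ranges: [-3.07, 3.07], [-1.43, 2.12], [-1.02, 1.25], [-3.03, 1.67], [-3.05, -0], [-3.03, 3.03]. Speed limits (rad/s): [2.39, 2.39, 3.01, 3.14, 3.14, 3.14].

### API

Orientations are given as [roll, pitch, yaw] about the fixed x, y, z axes, in that order (R = Rz(yaw) Ry(pitch) Rx(roll)).
In Python, from station import monitor, grab_frame, job_done, arm gives the robot as it stands.
- The arm moves only by the shell command python3 -m jog 'ROWS' [FORCE]. ROWS is JSON, a list that holds one entry, the list of rows, each a list of 7 numbers: the shift along the world's x, y, z in m, then the turn, a rotation vector about the world's x, y, z in rad, then the opening, from 0 (shut) to 1 (fully open). In form: [[[dx, dy, dz, ax, ay, az, claw], ...]]. A call has 1 to 20 rows; each row shifts and turns the commanded pose from where the row before left it; what a row does not reach is not made up. A row lasts 1/8 s, in which the tool goes at most 62.5 mm and 10.7 degrees, less where a joint would pass 70% of its speed; a pose out of reach is approached as far as the arm can. A call is refused whole if a number of a shift passes 0.0625 or a number of a turn 0.188, either way. A call with a gripper value outside its range is refused whole. The fingers move at their own pace and stop on an object; FORCE is the grip in N (left out, the last holds). Time passes only in rows, so rows that do not move let the fingers close. It gives the time, the measured TCP pose, the force and the opening at its end, in the units of the state.
- monitor.get_state(): the state, without advancing time (a new reading comes with each control period).
- grab_frame(name): name is "side" or "top"; returns a dict with "pixels" (420x560x3 uint8, red, green, blue), "K" (3x3 intrinsics, pixels), "k1" (the pictures are not rectified: a ray, as slopes to the right and down, at radius r is drawn at 1 + k1 r^2 times it, then the intrinsics apply), "view" (4x4, takes a point from world to camera coordinates). Camera axes: x right, y down, z forward; pixel columns grow to the right and rows downward; lengths in m; the calibration is good to about 2 mm. A picture is of the moment at which its call begins. There is no depth.
- job_done(): hands the job in, once; it reports no verdict.
The state is a dict: "t": time; "q": joint angles; "qd": joint speeds; "joint_efforts": joint torques, N m; "eef_pos": TCP position; "ee_rot": TCP orientation; "force": force on the tool from outside, world axes, zero at the start; "moment": the same for the moment, N m; "width": finger opening in m.
Only numpy, scipy, OpenCV 4.12 (cv2) and the standard library are available. Lean on these libraries where they do the work, as an engineer would, in place of code of your own. Each camera call takes 0.05 s, during which the arm holds its last target.

## Working session

There is one attempt and no reset: what is moved stays moved. The work goes in short steps, Python scripts to look and compute and a shell command to move; the robot and the scene stay as the last step left them, time stands still between calls to the robot, and variables do not carry over. Pictures are saved under pics/ and viewed, and the job is handed in when it is done.

```bash
mkdir -p pics; ls
python3 - <<'E'
from station import monitor, grab_frame, arm
import cv2
print(monitor.get_state())
for n in("side","top"):
    f=grab_frame(n); cv2.imwrite(f"pics/{n}0.png",f["pixels"][:,:,::-1]); print(n,f["K"],f["k1"],f["view"])
print([a for a in dir(arm) if a[0]!='_'])
E
```

```text
pics
{'t': 0.0, 'q': array([-8.15885220e-01,  3.59379874e-01,  1.10712314e-02, -3.11312045e-04,
       -1.22411309e+00, -2.88119434e-01]), 'qd': array([ 3.36848262e-04,  1.47643759e-03, -3.13120288e-05,  6.49517013e-04,
       -3.94678511e-05,  1.38824926e-03]), 'joint_efforts': array([ 9.66837142e-04, -5.82712913e+01,  2.93053293e+01,  6.99707419e+00,
        6.81172955e-03, -1.35781906e-04]), 'eef_pos': array([ 0.30354711, -0.60240137,  0.25063958]), 'ee_rot': array([-3.14141135e+00, -1.64157291e-03,  2.03748183e+00]), 'force': array([ 0.09965959, -0.70980393,  0.01034199]), 'moment': array([-0.02676409, -0.04667117,  0.03471877]), 'width': 0.08762093915912707}
side [[388.79101276   0.         276.17507347]
 [  0.         388.79101276 212.72250008]
 [  0.           0.           1.        ]] 0.034009484741022826 [[-0.76335252 -0.64584293  0.01341021  0.44425098]
 [-0.433604    0.4968885  -0.75172428  0.34680853]
 [ 0.47883243 -0.57964534 -0.65934117  0.72743979]
 [ 0.          0.          0.          1.        ]]
top [[471.83827819   0.         276.97827086]
 [  0.         471.83827819 214.91238784]
 [  0.           0.           1.        ]] -0.074750299463732 [[ 0.02177597 -0.99965037 -0.01499832 -0.01410566]
 [-0.99065731 -0.0195551  -0.13496555  0.57687339]
 [ 0.13462506  0.0177972  -0.99073677  1.25470274]
 [ 0.          0.          0.          1.        ]]
['Unreachable', 'tip_extent']
```

View pics/side0.png

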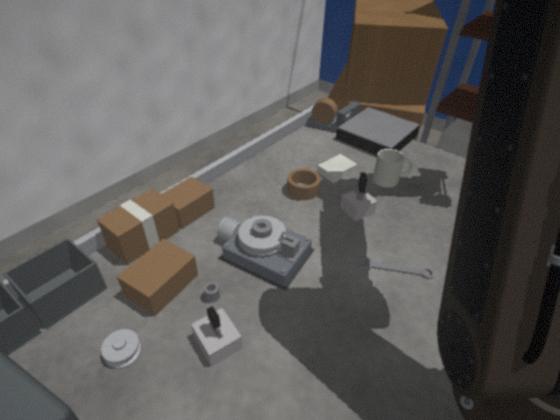

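View pics/top0.png

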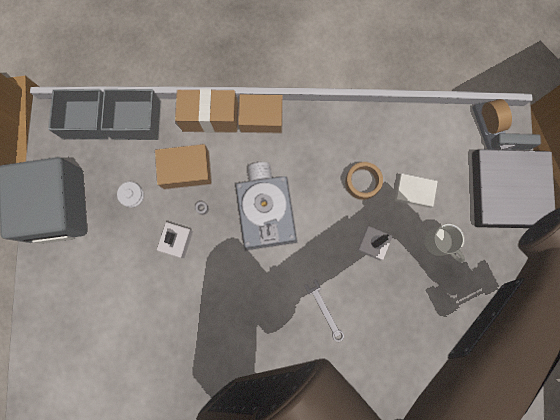

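The side picture shows the drive near (265,240), one stand at (215,335) and another at (358,200). In the top picture the drive is at (264,205), with the stands at (173,238) and (377,243). I'll enlarge crops of these.

```bash
cat > h.py <<'E'
import numpy as np, cv2
from station import monitor, grab_frame, arm
from scipy.optimize import least_squares
def cams():
    return {n:grab_frame(n) for n in("side","top")}
def proj(f,P):
    P=np.atleast_2d(P); V=f["view"]; c=P@V[:3,:3].T+V[:3,3]
    s=c[:,:2]/c[:,2:]; r2=(s**2).sum(1,keepdims=True); s=s*(1+f["k1"]*r2)
    return s*f["K"][0,0]+f["K"][:2,2]
def ray(f,uv):
    d=(np.array(uv,float)-f["K"][:2,2])/f["K"][0,0]; s=d.copy()
    for _ in range(30): s=d/(1+f["k1"]*(s@s))
    R=f["view"][:3,:3]; t=f["view"][:3,3]
    return -R.T@t, R.T@np.array([s[0],s[1],1])
def atz(f,uv,z):
    o,d=ray(f,uv); return o+d*(z-o[2])/d[2]
def tri(f1,a,f2,b):
    o1,d1=ray(f1,a);o2,d2=ray(f2,b); d1=d1/np.linalg.norm(d1);d2=d2/np.linalg.norm(d2)
    s=np.linalg.lstsq(np.c_[d1,-d2],o2-o1,rcond=None)[0]
    p,q=o1+d1*s[0],o2+d2*s[1]
    return (p+q)/2,np.linalg.norm(p-q)
def crop(f,u,v,w,h,name,k=8,gain=1.6):
    im=f["pixels"][v:v+h,u:u+w,::-1].astype(float)*gain
    im=np.clip(im,0,255).astype(np.uint8)
    im=cv2.resize(im,None,fx=k,fy=k,interpolation=cv2.INTER_CUBIC)
    for i in range(0,w,10): 
        cv2.line(im,(i*k,0),(i*k,6),(0,0,255),1)
        cv2.putText(im,str(u+i),(i*k,16),0,.35,(0,255,255),1)
    for j in range(0,h,10):
        cv2.line(im,(0,j*k),(6,j*k),(0,0,255),1); cv2.putText(im,str(v+j),(8,j*k+4),0,.35,(0,255,255),1)
    cv2.imwrite("pics/"+name+".png",im)
E
python3 - <<'E'
from h import *
c=cams()
import pickle; pickle.dump(c,open("c0.pkl","wb"))
crop(c["top"],225,155,80,100,"t_drive",6)
crop(c["top"],150,215,50,50,"t_s1",10,1.6)
crop(c["top"],350,220,50,50,"t_s2",10,2)
crop(c["side"],215,210,100,75,"s_drive",8,1.6)
crop(c["side"],185,300,60,65,"s_s1",9,1.6)
crop(c["side"],330,165,60,60,"s_s2",9,2)
E
```

```text
(no output)
```

View pics/t_drive.png

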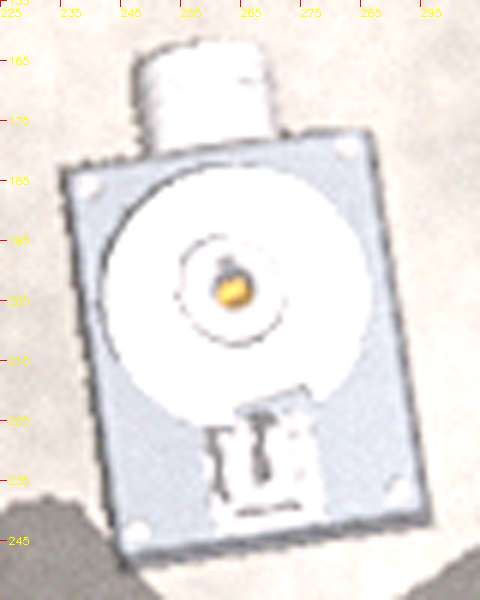

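View pics/t_s1.png

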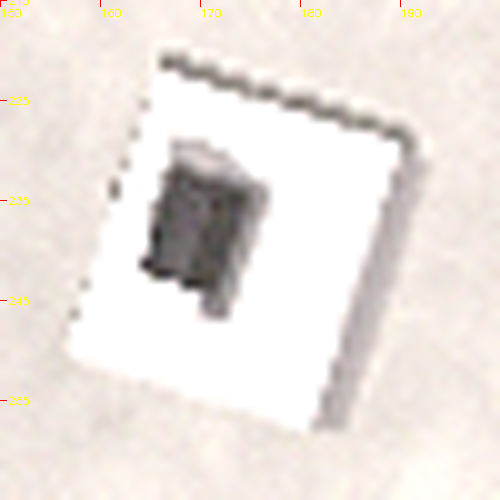

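View pics/t_s2.png

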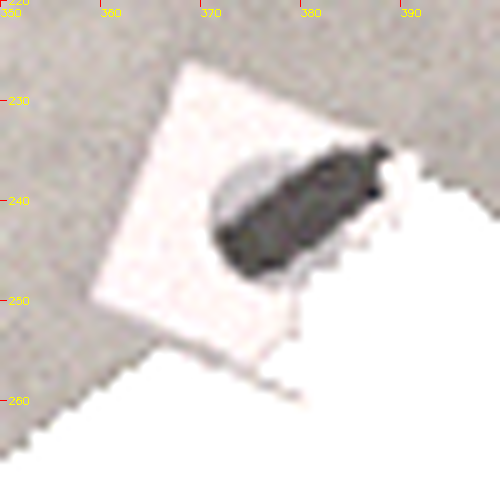

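View pics/s_drive.png

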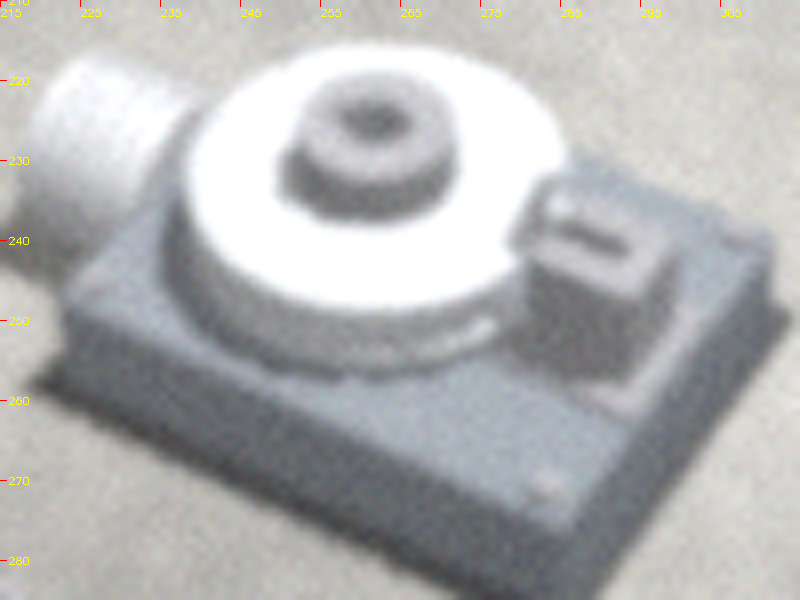

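View pics/s_s1.png

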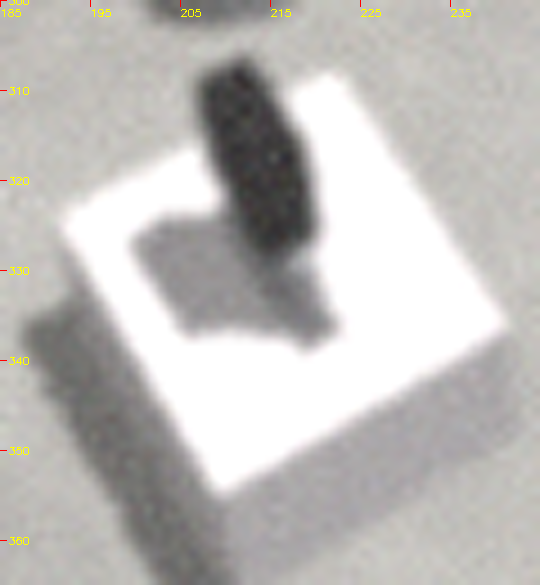

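View pics/s_s2.png

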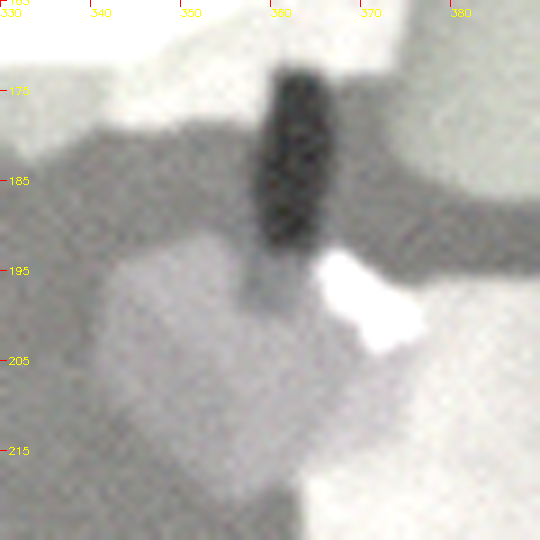

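Gain was too high. I'll redo the bright parts with less.

Run:
```python
from h import *
import pickle; c=pickle.load(open("c0.pkl","rb"))
crop(c["top"],235,170,65,75,"t_drive2",8,.95)
crop(c["top"],150,215,50,50,"t_s1b",12,.9)
crop(c["top"],355,220,50,45,"t_s2b",13,1)
crop(c["side"],230,210,80,60,"s_drive2",10,1.)
crop(c["side"],185,300,60,65,"s_s1b",9,1.)
crop(c["side"],335,165,50,55,"s_s2b",10,1.3)
```

```text
(no output)
```

View pics/t_drive2.png

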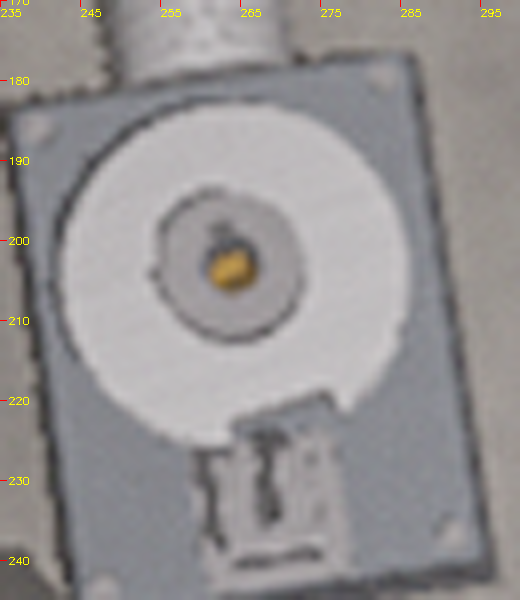

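View pics/t_s1b.png

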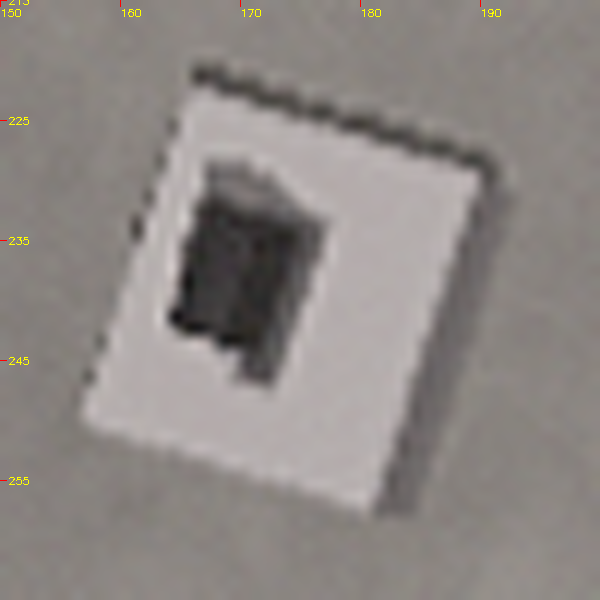

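View pics/t_s2b.png

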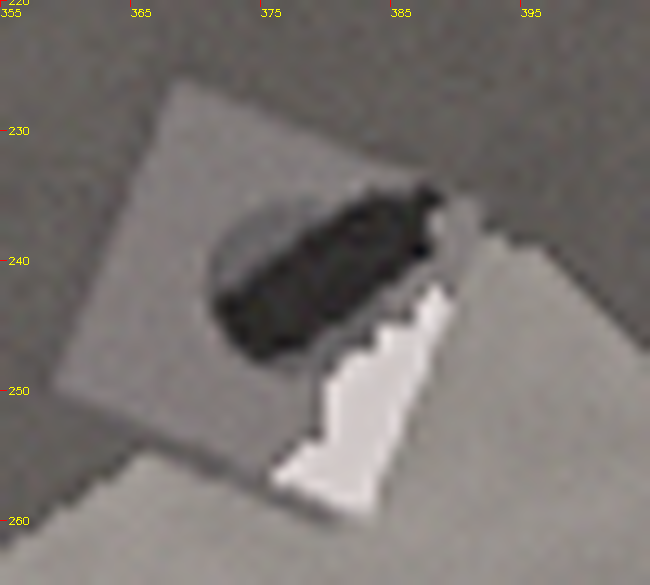

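View pics/s_drive2.png

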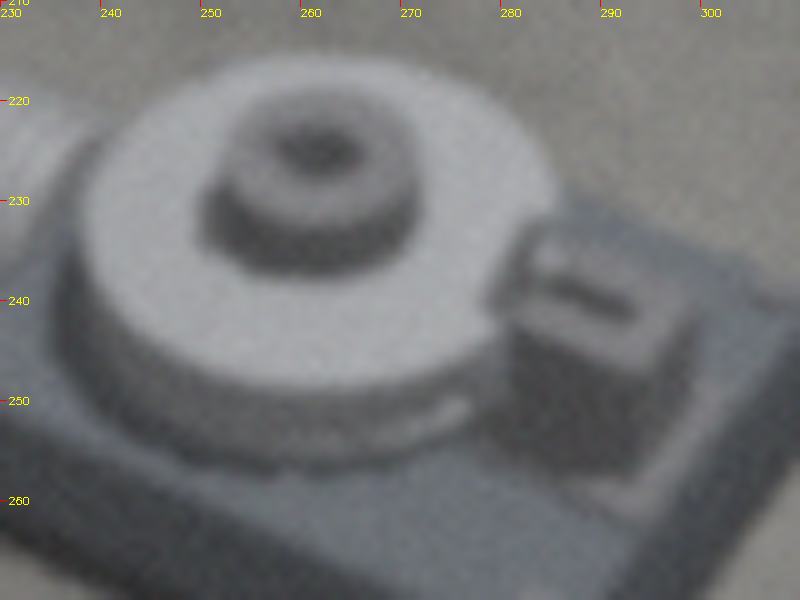

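View pics/s_s1b.png

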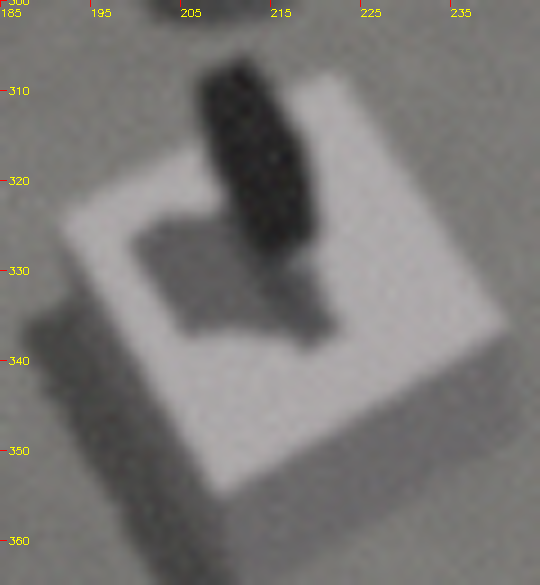

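View pics/s_s2b.png

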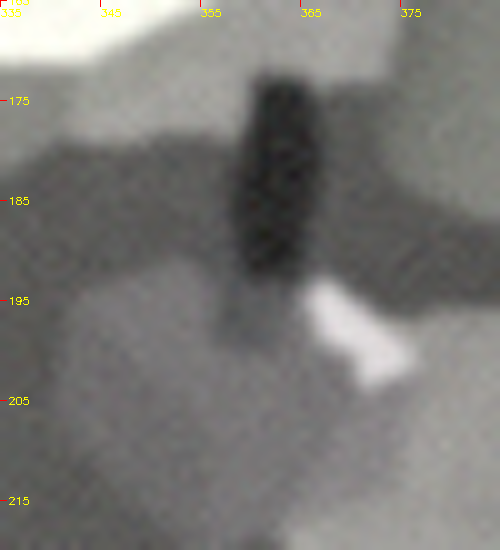

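Run:
```python
from h import *
import pickle; c=pickle.load(open("c0.pkl","rb"))
s,t=c["side"],c["top"]
for n,f in c.items(): print(n,ray(f,(280,210))[0])
def T(name,a,b): 
    p,e=tri(t,a,s,b); print(name,p.round(4),"gap",round(e,4))
T("hubtop",(263,203),(261.3,225))
T("bore",(263.2,202.8),(261.5,225))
T("house R-near",(296,241.5),(310,240))
T("house L-near",(244,245.5),(285.5,276))
T("slot",(267,229.5),(288,238.5))
# plate stand top corners (ztop .045)
T("ps A",(165.5,222.5),(222,308.5))
T("ps B",(190.5,229),(240,335.5)) 
T("ps C",(181,257.5),(209,354.5))
T("ps D",(157,250),(192,325))
def fit(name,m,obs,z0):
    # m: local pts (N,3), obs list (cam,uv)
    def pts(q):
        x,y,a,dz=q;R=np.array([[np.cos(a),-np.sin(a),0],[np.sin(a),np.cos(a),0],[0,0,1]])
        return m@R.T+[x,y,dz]
    def res(q):
        P=pts(q); r=[]
        for i,cam,uv in obs: r+=list(proj(c[cam],P[i])[0]-uv)
        return r+[q[3]*200]
    best=min((least_squares(res,[z0[0],z0[1],a,0],x_scale=[.01,.01,.1,.01]) for a in z0[2]),key=lambda o:o.cost)
    print(name,best.x.round(4),"res",np.array(best.fun).round(1))
    return best.x
m=np.array([[.075,.07,.045],[.075,-.07,.045],[-.105,-.07,.045],[-.105,.07,.045],[0,0,.095],[-.066,0,.085]])
d=fit("drive",m,[(0,"top",(235.5,183.5)),(1,"top",(286,177)),(2,"top",(296,241.5)),(3,"top",(244,245.5)),(4,"top",(263,203)),
 (2,"side",(310,240)),(3,"side",(285.5,276)),(4,"side",(261.3,225)),(5,"top",(267,229.5)),(5,"side",(288,238.5))],(.57,0.03,[0,.1,-.1]))
a=.04;b=.035
m=np.array([[a,b,.045],[a,-b,.045],[-a,-b,.045],[-a,b,.045]])
A=[(165.5,222.5),(190.5,229),(181,257.5),(157,250)];S=[(222,308.5),(240,335.5),(209,354.5),(192,325)]
fit("pstand",m,[(i,"top",A[i]) for i in range(4)]+[(i,"side",S[i]) for i in range(4)],(.5,.2,[-.3,.3,0]))
a=.035
m=np.array([[a,a,.045],[a,-a,.045],[-a,-a,.045],[-a,a,.045]])
A=[(368.5,226),(391.5,236.5),(383,260),(359,250)]
fit("sstand",m,[(i,"top",A[i]) for i in range(4)],(.5,-.2,[-.3,.3,0]))
```

```text
side [0.1411759  0.53624827 0.73437789]
top [ 0.40287657 -0.0251501   1.32072661]
hubtop [0.6003 0.0345 0.0987] gap 0.0013
bore [0.6007 0.0339 0.0981] gap 0.0006
house R-near [ 0.5096 -0.0529  0.0401] gap 0.0104
house L-near [0.4882 0.0837 0.045 ] gap 0.0062
slot [0.5301 0.0218 0.09  ] gap 0.0019
ps A [0.5212 0.2731 0.1044] gap 0.0502
ps B [ 0.5188  0.2356 -0.0343] gap 0.0508
ps C [ 0.4791  0.2883 -0.0136] gap 0.0586
ps D [0.4848 0.3167 0.1217] gap 0.0422
drive [0.5998 0.0328 0.1601 0.0009] res [ 0.1 -0.5 -0.1 -1.  -0.8 -1.  -0.   2.1  0.6  0.2  3.  -0.9 -0.6  0.5
  0.9  0.6  0.1 -1.2 -2.1  0.4  0.2]
pstand [ 0.5053  0.2784 -1.2721 -0.005 ] res [ 19.4   0.1   0.8  18.1 -17.9  -2.4   0.  -19.4 -11.1   0.6   0.6 -14.9
  12.4  -0.2  -2.1  16.   -1. ]
sstand [ 5.045e-01 -2.708e-01 -3.795e-01 -3.000e-04] res [-0.2  0.3  0.7 -0.3 -0.2  0.  -0.2 -0.  -0.1]
```

```bash
cat > fit.py <<'E'
from h import *
def pose(m,q):
    x,y,a,dz=q;R=np.array([[np.cos(a),-np.sin(a),0],[np.sin(a),np.cos(a),0],[0,0,1]])
    return m@R.T+[x,y,dz]
def fit(c,name,m,obs,z0):
    def res(q):
        P=pose(m,q); r=[]
        for i,cam,uv in obs: r+=list(proj(c[cam],P[i])[0]-uv)
        return r+[q[3]*200]
    best=min((least_squares(res,[z0[0],z0[1],a,0],x_scale=[.01,.01,.1,.01]) for a in z0[2]),key=lambda o:o.cost)
    print(name,best.x.round(4),"res",np.array(best.fun).round(1))
    return best.x
def box(x0,x1,y0,y1,z0,z1):
    P=np.array([[x,y,z] for z in(z0,z1) for x,y in((x0,y0),(x1,y0),(x1,y1),(x0,y1))])
    return [P[[0,1,2,3,0]],P[[4,5,6,7,4]]]+[P[[i,i+4]] for i in range(4)]
def circ(r,z):
    a=np.linspace(0,2*np.pi,49); return [np.c_[r*np.cos(a),r*np.sin(a),0*a+z]]
def overlay(f,curves,u,v,w,h,name,k=9,gain=1.):
    im=np.clip(f["pixels"][v:v+h,u:u+w,::-1].astype(float)*gain,0,255).astype(np.uint8)
    im=cv2.resize(im,None,fx=k,fy=k,interpolation=cv2.INTER_CUBIC)
    for P,col in curves:
        p=((proj(f,P)-[u,v]+.5)*k).round().astype(int)
        cv2.polylines(im,[p.reshape(-1,1,2)],False,col,1)
    cv2.imwrite("pics/"+name+".png",im)
DR=box(-.105,.075,-.07,.07,.0,.045)+circ(.058,.075)+circ(.024,.095)+circ(.01,.095)+box(-.086,-.058,-.004,.004,.085,.085)
PL=lambda z:box(-.015,.015,-.007,.007,z+.06,z+.095)+box(-.018,.018,-.003,.003,z+0,z+.06)
SH=lambda z:box(-.018,.018,-.008,.008,z+.048,z+.093)+circ(.018,z+.04)+circ(.018,z+.048)+[np.array([[.018,0,z+.05],[.031,0,z+.05]])]+circ(.009,z+.018)
E
python3 - <<'E'
from fit import *
import pickle; c=pickle.load(open("c0.pkl","rb"))
m=np.array([[.075,.07,.045],[.075,-.07,.045],[-.105,-.07,.045],[-.105,.07,.045],[0,0,.095],[-.086,0,.085]])
d=fit(c,"drive",m,[(0,"top",(235.5,183.5)),(1,"top",(286,177)),(2,"top",(296,241.5)),(3,"top",(244,247.5)),(4,"top",(263,203)),
 (2,"side",(310.5,240)),(3,"side",(285.5,276)),(4,"side",(261.3,225)),(5,"top",(268.5,235.5)),(5,"side",(292.5,241))],(.57,0.03,[0,.1,-.1]))
a=.04;b=.035
m=np.array([[a,b,.045],[a,-b,.045],[-a,-b,.045],[-a,b,.045]])
A=[(165.5,222.5),(190.5,229),(181,257.5),(157,250)];S=[(192,325),(222,308.5),(240,335.5),(209,354.5)]
p=fit(c,"pstand",m,[(i,"top",A[i]) for i in range(4)]+[(i,"side",S[i]) for i in range(4)],(.5,.2,[-.3,.3,0]))
for i in range(4): print(tri(c["top"],A[i],c["side"],S[i]))
a=.035
m=np.array([[a,a,.045],[a,-a,.045],[-a,-a,.045],[-a,a,.045]])
A=[(368.5,226),(391.5,236.5),(383,260),(359,250)]
s=fit(c,"sstand",m,[(i,"top",A[i]) for i in range(4)]+[(3,"side",(356,217))]*0,(.5,-.2,[-.3,.3,0]))
G=(0,255,0);Rr=(0,0,255)
L=lambda X,q,col:[(pose(P,q),col) for P in X]
cd=L(DR,d,G)
overlay(c["top"],cd,230,170,70,80,"o_td",7); overlay(c["side"],cd,220,210,95,75,"o_sd",8)
pp=L(box(-.04,.04,-.035,.035,0,.045),p,G)+L(PL(.01),p,Rr)
overlay(c["top"],pp,150,215,50,50,"o_tp",12); overlay(c["side"],pp,185,300,60,65,"o_sp",9)
s2=s.copy(); s2[2]=-1.0
ss=L(box(-.035,.035,-.035,.035,0,.045),s,G)+L(SH(.028),s2,Rr)
overlay(c["top"],ss,355,220,50,45,"o_ts",13); overlay(c["side"],ss,335,165,50,60,"o_ss",10,1.3)
E
```

```text
drive [0.6003 0.0331 0.164  0.001 ] res [-0.1 -0.6 -0.4 -1.3 -0.8 -1.3  0.   0.   0.4 -0.   2.2 -1.  -0.7  0.4
  0.7  0.6 -0.4  0.1  0.7  1.   0.2]
pstand [ 0.5034  0.2793 -0.2646 -0.0008] res [ 0.3 -0.7 -0.6 -0.  -0.  -0.4 -0.2 -0.2 -0.9 -0.6 -0.1 -0.7  1.5  0.8
  0.4  0.7 -0.2]
(array([0.54880078, 0.30292811, 0.04487329]), np.float64(0.000995437134695418))
(array([0.53342323, 0.23432442, 0.04034783]), np.float64(0.0005621824443910517))
(array([0.45611308, 0.25657982, 0.0465375 ]), np.float64(0.004157810246066891))
(array([0.47398751, 0.32314477, 0.04580593]), np.float64(0.001959871890975617))
sstand [ 5.045e-01 -2.708e-01 -3.795e-01 -3.000e-04] res [-0.2  0.3  0.7 -0.3 -0.2  0.  -0.2 -0.  -0.1]
```

```bash
cd pics
python3 - <<'E'
import cv2,numpy as np
for a,b,n in(("o_td","o_sd","m1"),("o_tp","o_sp","m2"),("o_ts","o_ss","m3")):
    A,B=[cv2.imread(x+".png") for x in(a,b)]
    h=500;A,B=[cv2.resize(x,(400,int(x.shape[0]*400/x.shape[1]))) for x in(A,B)]
    H=max(A.shape[0],B.shape[0]);o=np.zeros((H,800,3),np.uint8);o[:A.shape[0],:400]=A;o[:B.shape[0],400:]=B
    cv2.imwrite(n+".png",o)
E
```

```text
(no output)
```

View pics/m1.png

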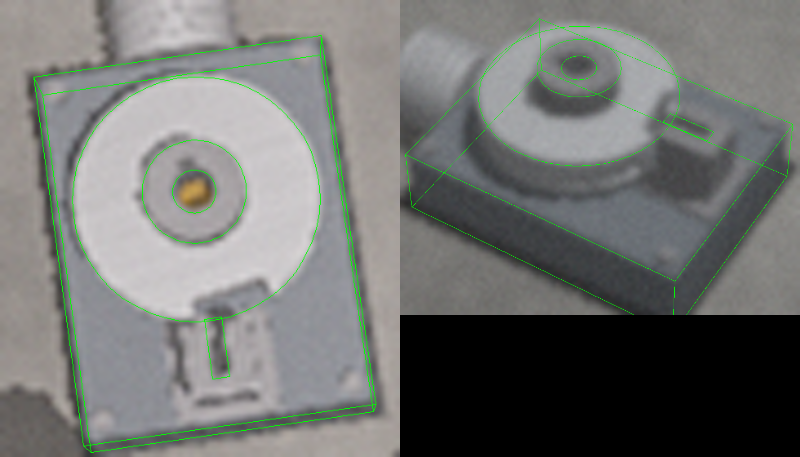

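View pics/m2.png

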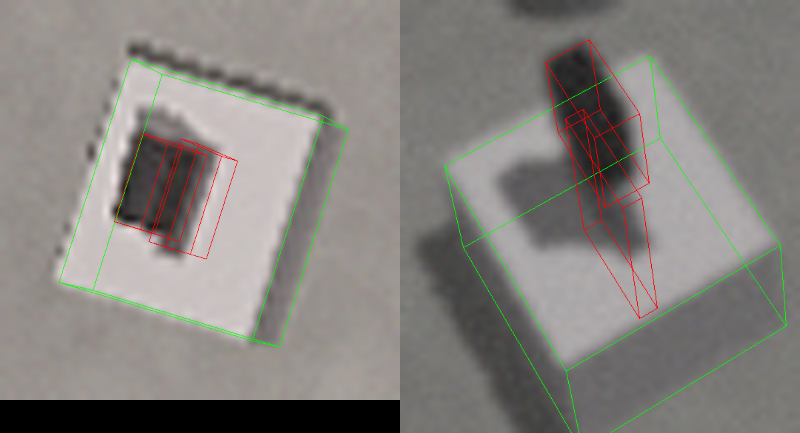

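View pics/m3.png

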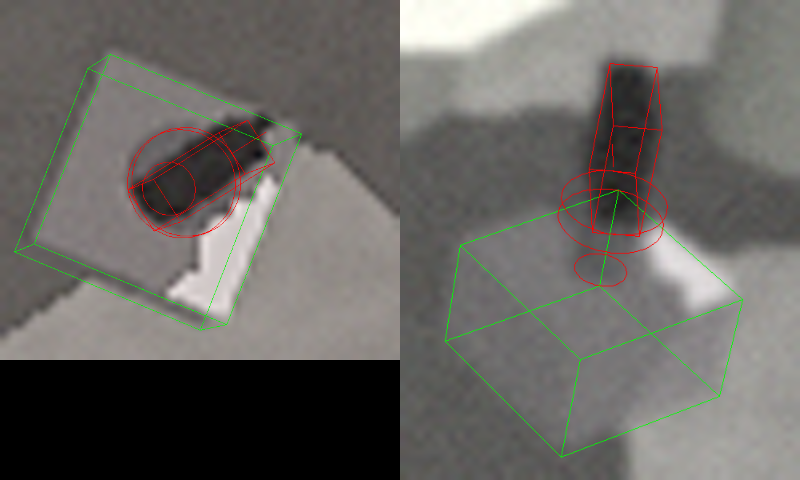

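The fits agree with the stated sizes: hub top triangulates at 98 mm, stand tops at 40–47 mm, and both overlays match. The plate is in the left stand. The shaft is in the right stand with its tab pointing away from the side camera. I'll move above the plate and look again.

```bash
python3 -m jog '[[[0.0125,0.055,0,0,0,-0.0457,1],[0.0125,0.055,0,0,0,-0.0457,1],[0.0125,0.055,0,0,0,-0.0457,1],[0.0125,0.055,0,0,0,-0.0457,1],[0.0125,0.055,0,0,0,-0.0457,1],[0.0125,0.055,0,0,0,-0.0457,1],[0.0125,0.055,0,0,0,-0.0457,1],[0.0125,0.055,0,0,0,-0.0457,1],[0.0125,0.055,0,0,0,-0.0457,1],[0.0125,0.055,0,0,0,-0.0457,1],[0.0125,0.055,0,0,0,-0.0457,1],[0.0125,0.055,0,0,0,-0.0457,1],[0.0125,0.055,0,0,0,-0.0457,1],[0.0125,0.055,0,0,0,-0.0457,1],[0.0125,0.055,0,0,0,-0.0457,1],[0.0125,0.055,0,0,0,-0.0457,1],[0,0,0,0,0,0,1],[0,0,0,0,0,0,1]]]'
python3 - <<'E'
from fit import *
import pickle
s=monitor.get_state();print(s["t"],s["q"].round(3),s["eef_pos"].round(4),s["ee_rot"].round(4),s["force"].round(2))
c=cams(); pickle.dump(c,open("c1.pkl","wb"))
for n in c: cv2.imwrite(f"pics/{n}1.png",np.clip(c[n]["pixels"][:,:,::-1]*1.3,0,255).astype(np.uint8))
E
```

```text
t: 2.45
eef_pos: [0.5034, 0.2772, 0.251]
ee_rot: [-3.141, 0.001, 1.307]
force: [-0.8, 0.4, 1.0]
width: 0.0878
2.45 [ 0.844  0.196 -0.214 -0.    -1.162 -2.678] [0.5034 0.2772 0.251 ] [-3.1409e+00  1.1000e-03  1.3072e+00] [-0.81  0.38  0.95]
```

View pics/side1.png

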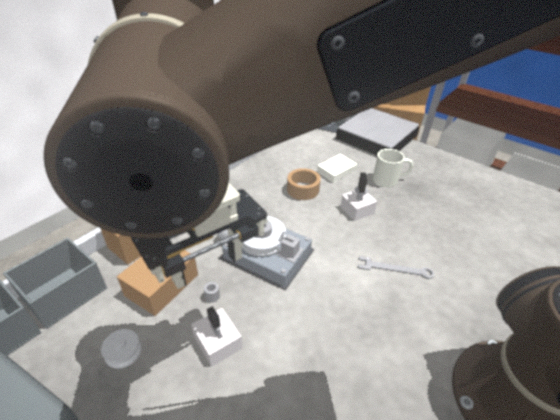

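View pics/top1.png

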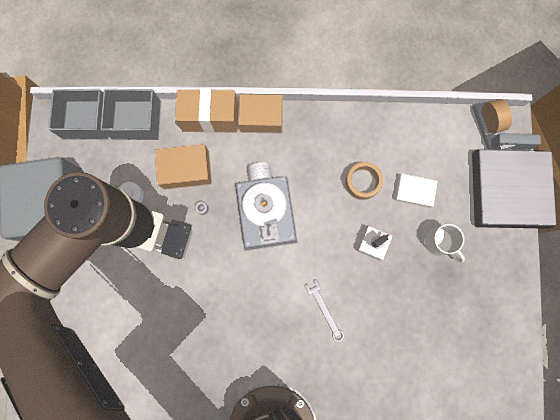

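```bash
python3 -m jog '[[[0,0.001,-0.025,0,0,0,1],[0,0.001,-0.025,0,0,0,1],[0,0,-0.025,0,0,0,1],[0,0,-0.025,0,0,0,1],[0,0,0,0,0,0,1]]]'
python3 - <<'E'
from fit import *
import pickle
c=cams(); pickle.dump(c,open("c2.pkl","wb"))
s=monitor.get_state(); print(s["eef_pos"],s["ee_rot"])
p=s["eef_pos"]
# fingertip predictions: open tips at +-44mm along tool x, z tip
d=np.array([np.cos(s["ee_rot"][2]),np.sin(s["ee_rot"][2]),0]);e=np.array([-d[1],d[0],0])
cur=[]
for sg in(1,-1):
    b=p+sg*d*.044+[0,0,-.025]
    P=np.array([b-e*.0095,b+e*.0095,b+e*.0095+[0,0,.038],b-e*.0095+[0,0,.038],b-e*.0095]); cur.append((P,(0,255,0)))
pl=[.5034,.2793,-.265,0]
cur+=[(pose(P,pl),(0,0,255)) for P in PL(.01)]
overlay(c["side"],cur,150,230,110,125,"o2s",6,1.3)
overlay(c["top"],cur,120,190,90,70,"o2t",8,1.3)
crop(c["top"],355,220,50,45,"t_s2c",13,.9)
crop(c["side"],335,165,50,55,"s_s2c",10,1.)
E
```

```text
t: 3.18
eef_pos: [0.5029, 0.2774, 0.1504]
ee_rot: [-3.14, 0.003, 1.305]
force: [0.5, -0.1, 0.9]
width: 0.0876
[0.50418275 0.27882404 0.15264489] [ 3.14084052e+00 -6.17082897e-04  1.30596206e+00]
```

View pics/o2s.png

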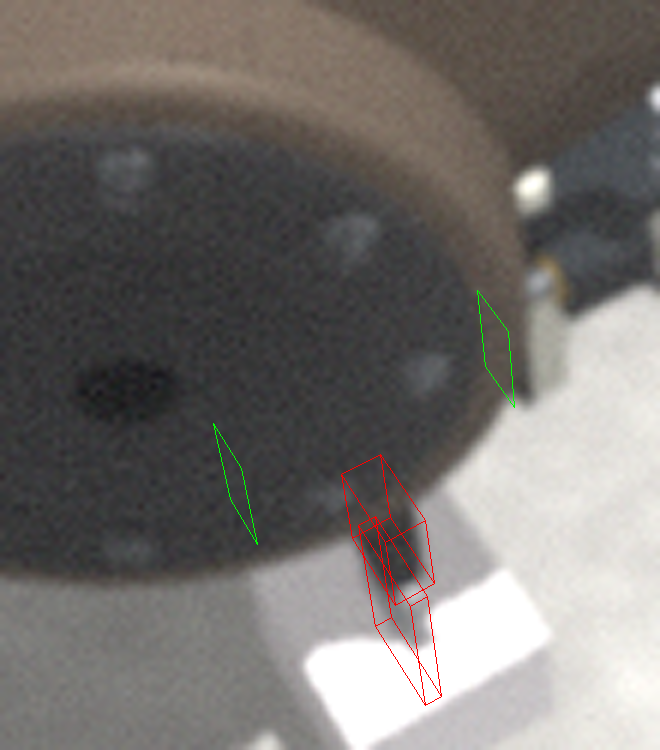

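View pics/o2t.png

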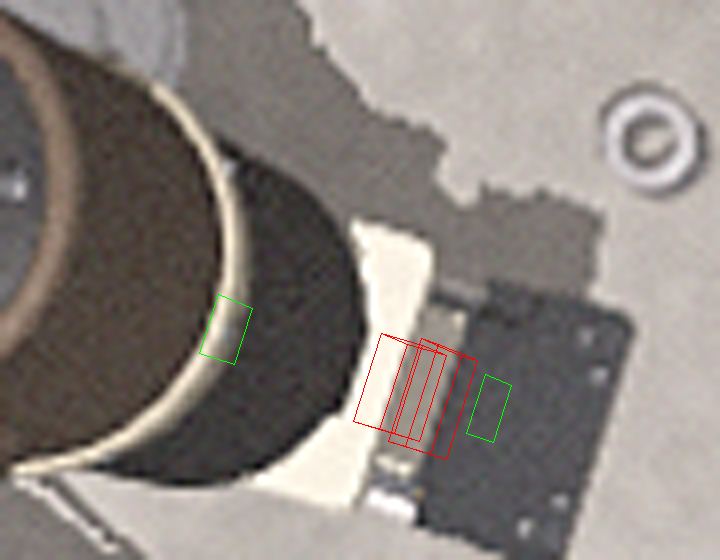

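View pics/t_s2c.png

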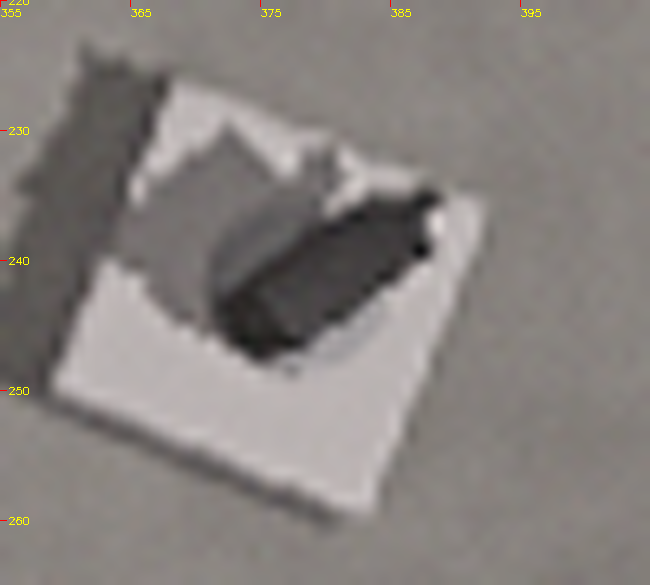

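View pics/s_s2c.png

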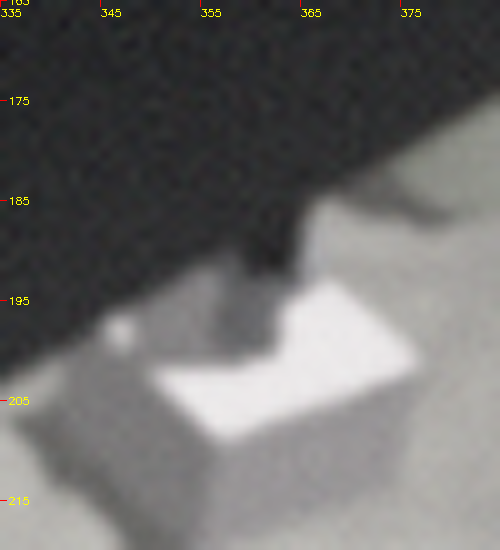

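The wrist hides the plate in both views, so I'll rely on the earlier measurement. Now lowering and closing gently.

```bash
python3 -m jog '[[[0,0.0005,-0.02,0,0,0,1],[0,0.0005,-0.02,0,0,0,1],[0,0,-0.015,0,0,0,1],[0,0,0,0,0,0,1],[0,0,0,0,0,0,0],[0,0,0,0,0,0,0],[0,0,0,0,0,0,0],[0,0,0,0,0,0,0],[0,0,0,0,0,0,0],[0,0,0,0,0,0,0]]]' 15
python3 - <<'E'
from h import *
s=monitor.get_state();print(s["t"],s["eef_pos"].round(4),s["ee_rot"].round(4),s["force"].round(2),s["moment"].round(2),s["width"])
E
```

```text
t: 4.53
eef_pos: [0.5037, 0.2802, 0.0965]
ee_rot: [-3.142, 0.0, 1.306]
force: [0.6, 0.4, 1.1]
width: 0.0335
4.525 [0.5037 0.2802 0.0965] [-3.1416e+00  1.0000e-04  1.3064e+00] [0.58 0.45 1.08] [-0.08 -0.02  0.  ] 0.033483375354563735
```

```bash
python3 -m jog '[[[0,0,0,0,0,0,0],[0,0,0,0,0,0,0],[0,0,0,0,0,0,0],[0,0,0,0,0,0,0]]]' 15
python3 -m jog '[[[0,0,0,0,0,0,0],[0,0,0,0,0,0,0]]]' 40
```

```text
t: 5.03
eef_pos: [0.5037, 0.2802, 0.0965]
ee_rot: [-3.142, 0.0, 1.306]
force: [0.6, -0.5, 0.0]
width: 0.0141
t: 5.28
eef_pos: [0.5037, 0.2802, 0.0965]
ee_rot: [-3.142, 0.0, 1.306]
force: [0.9, -0.1, 0.1]
width: 0.0138
```

```bash
python3 -m jog '[[[0,0,0.01,0,0,0,0],[0,0,0.02,0,0,0,0],[0,0,0.025,0,0,0,0],[0,0,0.025,0,0,0,0],[0,0,0.025,0,0,0,0],[0,0,0.025,0,0,0,0],[0,0,0,0,0,0,0],[0,0,0,0,0,0,0]]]'
python3 - <<'E'
from h import *
s=monitor.get_state();print(s["t"],s["eef_pos"].round(4),s["ee_rot"].round(4),s["force"].round(2),s["moment"].round(2),s["width"])
from fit import *
q=[.6003,.0331,.164,0]
print(pose(np.array([[-.066,0,.085],[0,0,.095]]),q))
E
```

```text
t: 6.28
eef_pos: [0.5033, 0.28, 0.2261]
ee_rot: [-3.141, 0.0, 1.306]
force: [-0.1, -0.3, -2.4]
width: 0.0137
6.275 [0.5033 0.28   0.2261] [-3.1409e+00  3.0000e-04  1.3062e+00] [-0.14 -0.26 -2.4 ] [-0.11 -0.01 -0.  ] 0.013708384258511404
[[0.53518558 0.02232446 0.085     ]
 [0.6003     0.0331     0.095     ]]
```

```bash
python3 -m jog '[[[0.004,-0.0322,0,0,0,0.0536,0],[0.004,-0.0322,0,0,0,0.0536,0],[0.004,-0.0322,0,0,0,0.0536,0],[0.004,-0.0322,0,0,0,0.0536,0],[0.004,-0.0322,0,0,0,0.0536,0],[0.004,-0.0322,0,0,0,0.0536,0],[0.004,-0.0322,0,0,0,0.0536,0],[0.004,-0.0322,0,0,0,0.0536,0],[0,0,-0.02,0,0,0,0],[0,0,-0.01,0,0,0,0],[0,0,0,0,0,0,0],[0,0,0,0,0,0,0]]]'
python3 - <<'E'
from fit import *
import pickle
c=cams(); pickle.dump(c,open("c3.pkl","wb"))
s=monitor.get_state();print(s["t"],s["eef_pos"].round(4),s["ee_rot"].round(4),s["force"].round(2))
for n in c: cv2.imwrite(f"pics/{n}3.png",np.clip(c[n]["pixels"][:,:,::-1]*1.2,0,255).astype(np.uint8))
q=[.6003,.0331,.164,0]
p=s["eef_pos"]; pq=[p[0],p[1],s["ee_rot"][2]-np.pi/2,p[2]-.0835-.0035]
cur=[(pose(P,q),(0,255,0)) for P in DR]+[(pose(P,pq),(0,0,255)) for P in PL(0)]
overlay(c["side"],cur,220,180,100,100,"o3s",6,1.3)
overlay(c["top"],cur,230,170,80,85,"o3t",7,1.3)
A=cv2.imread("pics/o3s.png");B=cv2.imread("pics/o3t.png")
E
```

```text
t: 7.78
eef_pos: [0.536, 0.023, 0.1968]
ee_rot: [3.141, 0.0, 1.736]
force: [-0.3, -0.0, -1.4]
width: 0.0137
7.875 [0.5361 0.0231 0.1971] [ 3.1407e+00 -1.0000e-04  1.7359e+00] [ 0.69 -0.18 -1.4 ]
```

View pics/o3s.png

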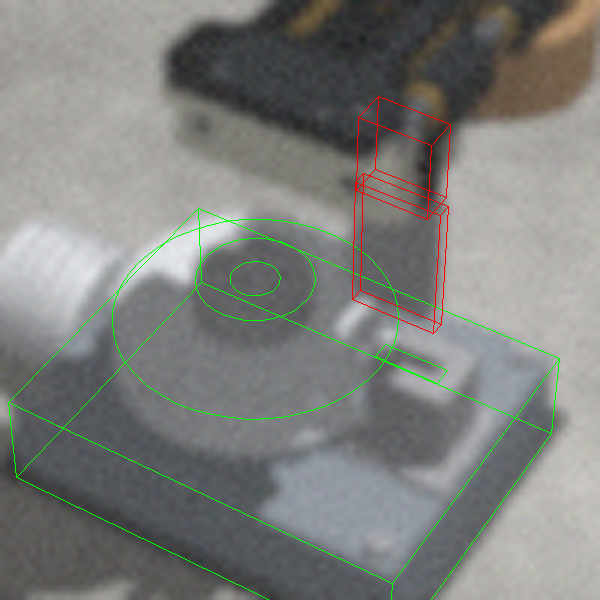

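View pics/o3t.png

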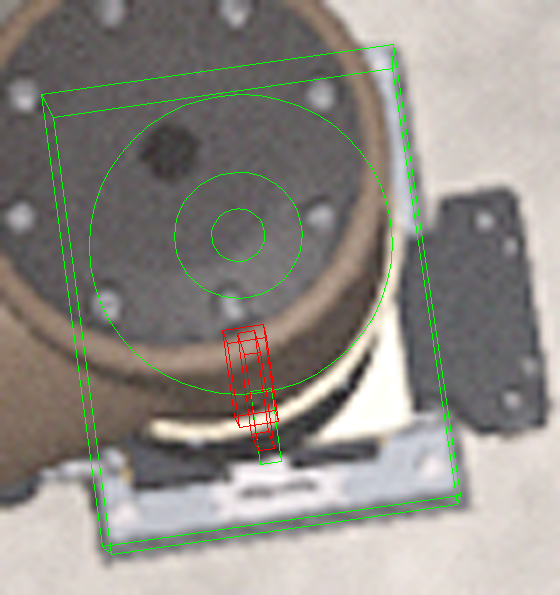

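Run:
```python
from fit import *
import pickle
c=pickle.load(open("c3.pkl","rb"))
crop(c["side"],262,200,50,60,"s3c",10,1.5)
```

```text
(no output)
```

View pics/s3c.png

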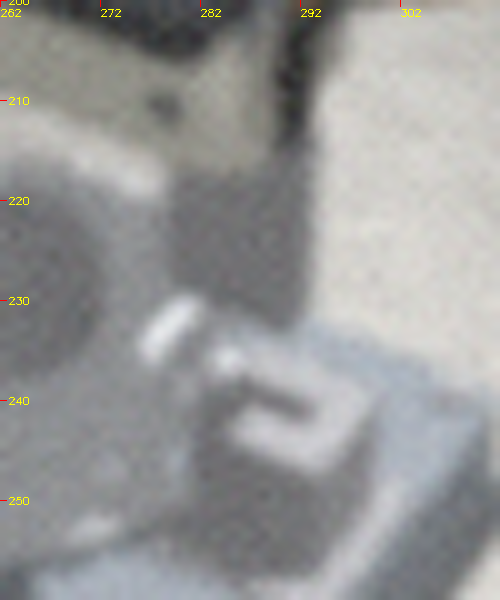

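The plate's blade foot is seen at (278.5–291.8, 229–233.5), above the slot mouth, whose outer end is at (292.5,241.5). Plate and slot sit off the prediction by the same ~1 px, so they are aligned to about 1 mm. I'll go closer.

```bash
python3 -m jog '[[[0,0,-0.01,0,0,0,0],[0,0,-0.009,0,0,0,0],[0,0,0,0,0,0,0],[0,0,0,0,0,0,0]]]'
python3 - <<'E'
from fit import *
import pickle
c=cams(); pickle.dump(c,open("c4.pkl","wb"))
s=monitor.get_state();print(s["t"],s["eef_pos"].round(4),s["ee_rot"].round(4),s["force"].round(2))
crop(c["side"],262,205,45,50,"s4c",12,1.5)
E
```

```text
t: 8.38
eef_pos: [0.5358, 0.0226, 0.1775]
ee_rot: [-3.141, 0.0, 1.735]
force: [0.1, -0.4, -1.0]
width: 0.0137
8.475 [0.5359 0.0227 0.1778] [3.1412 0.     1.7352] [ 0.88  0.05 -1.23]
```

View pics/s4c.png

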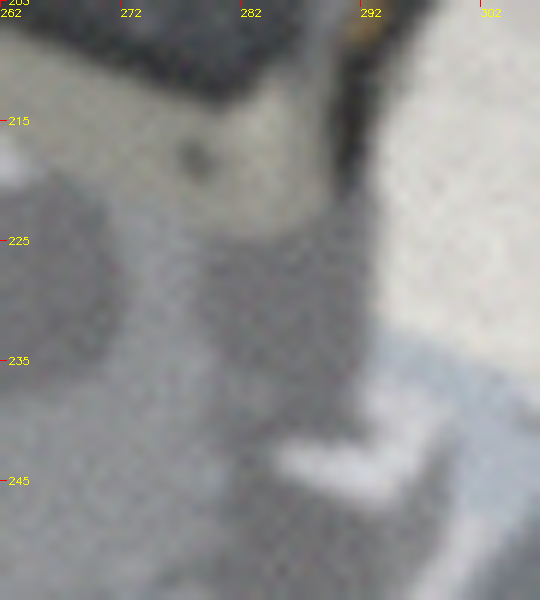

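```bash
python3 -m jog '[[[0,0,-0.003,0,0,0,0],[0,0,-0.003,0,0,0,0],[0,0,-0.002,0,0,0,0],[0,0,0,0,0,0,0]]]'; python3 -m jog '[[[0,0,-0.002,0,0,0,0],[0,0,0,0,0,0,0]]]'
```

```text
t: 8.98
eef_pos: [0.5356, 0.0225, 0.1693]
ee_rot: [-3.141, 0.0, 1.735]
force: [0.1, -0.2, -1.6]
width: 0.0136
t: 9.22
eef_pos: [0.5358, 0.0224, 0.1675]
ee_rot: [3.142, 0.0, 1.735]
force: [1.2, -1.9, -2.1]
width: 0.0141
```

```bash
python3 -m jog '[[[0,0,-0.002,0,0,0,0],[0,0,0,0,0,0,0]]]';  python3 -m jog '[[[0,0,-0.002,0,0,0,0],[0,0,0,0,0,0,0]]]'
```

```text
t: 9.48
eef_pos: [0.5359, 0.0223, 0.1656]
ee_rot: [3.142, 0.0, 1.735]
force: [1.0, -3.7, -1.6]
width: 0.0135
t: 9.72
eef_pos: [0.5359, 0.0222, 0.1637]
ee_rot: [3.141, 0.001, 1.735]
force: [2.1, -5.8, 0.2]
width: 0.0138
```

The sideways force has the slot wall pushing the plate to -y. The foot is in its taper, so I'll ease over that way.

```bash
python3 -m jog '[[[0.0001,-0.0008,0,0,0,0,0],[0,0,0,0,0,0,0]]]';  python3 -m jog '[[[0,0,-0.003,0,0,0,0],[0,0,0,0,0,0,0]]]'
```

```text
t: 9.98
eef_pos: [0.5359, 0.022, 0.1635]
ee_rot: [3.141, -0.0, 1.735]
force: [1.5, -2.3, -0.9]
width: 0.0139
t: 10.22
eef_pos: [0.5356, 0.0218, 0.16]
ee_rot: [-3.141, -0.0, 1.735]
force: [1.3, -2.5, -2.9]
width: 0.0135
```

```bash
python3 -m jog '[[[0.0001,-0.0005,-0.002,0,0,0,0],[0,0,-0.003,0,0,0,0],[0,0,-0.003,0,0,0,0],[0,0,0,0,0,0,0]]]';  python3 -m jog '[[[0,0,-0.004,0,0,0,0],[0,0,-0.003,0,0,0,0],[0,0,0,0,0,0,0]]]'
```

```text
t: 10.72
eef_pos: [0.5357, 0.0214, 0.1522]
ee_rot: [-3.141, -0.0, 1.735]
force: [0.3, 0.3, -1.6]
width: 0.0135
t: 11.1
eef_pos: [0.5357, 0.0213, 0.1452]
ee_rot: [-3.141, 0.0, 1.735]
force: [-0.3, -0.1, -1.6]
width: 0.0138
```

```bash
python3 -m jog '[[[0,0,-0.004,0,0,0,0],[0,0,-0.004,0,0,0,0],[0,0,0,0,0,0,0]]]';  python3 -m jog '[[[0,0,-0.003,0,0,0,0],[0,0,0,0,0,0,0]]]';  python3 -m jog '[[[0,0,-0.0015,0,0,0,0],[0,0,0,0,0,0,0]]]'
```

```text
t: 11.48
eef_pos: [0.5357, 0.0212, 0.1371]
ee_rot: [-3.141, 0.0, 1.735]
force: [-0.7, 0.1, -0.7]
width: 0.014
t: 11.72
eef_pos: [0.5358, 0.0213, 0.1343]
ee_rot: [-3.141, 0.0, 1.735]
force: [0.1, -0.1, -1.4]
width: 0.014
t: 11.98
eef_pos: [0.5359, 0.0213, 0.133]
ee_rot: [-3.141, 0.0, 1.735]
force: [-0.3, 0.7, -0.8]
width: 0.0136
```

```bash
python3 -m jog '[[[0,0,-0.0015,0,0,0,0],[0,0,0,0,0,0,0]]]';  python3 -m jog '[[[0,0,-0.0015,0,0,0,0],[0,0,0,0,0,0,0]]]'
```

```text
t: 12.22
eef_pos: [0.536, 0.0213, 0.1315]
ee_rot: [3.142, 0.0, 1.735]
force: [-0.4, -0.6, -1.5]
width: 0.014
t: 12.48
eef_pos: [0.5362, 0.0213, 0.1315]
ee_rot: [3.141, 0.0, 1.736]
force: [-4.6, 0.2, 11.7]
width: 0.014
```

Bottom contact (11.7 N) came at TCP z=0.1315, exactly the expected height for a plate fully down. I'll release and go up.

```bash
python3 -m jog '[[[0,0,0,0,0,0,0.5],[0,0,0,0,0,0,0.5],[0,0,0,0,0,0,0.5],[0,0,0,0,0,0,0.6],[0,0,0,0,0,0,0.6],[0,0,0.02,0,0,0,0.7],[0,0,0.03,0,0,0,0.7],[0,0,0.03,0,0,0,0.7],[0,0,0.04,0,0,0,0.7]]]' 10
python3 - <<'E'
from fit import *
import pickle
c=cams(); pickle.dump(c,open("c5.pkl","wb"))
s=monitor.get_state();print(s["t"],s["eef_pos"].round(4),s["ee_rot"].round(4),s["force"].round(2),s["width"])
crop(c["side"],245,185,65,75,"s5c",8,1.5)
E
```

```text
t: 13.6
eef_pos: [0.5354, 0.0212, 0.2504]
ee_rot: [-3.14, 0.0, 1.735]
force: [0.4, -0.2, -0.7]
width: 0.0609
13.7 [0.5381 0.0217 0.2547] [ 3.1342e+00 -2.0000e-04  1.7359e+00] [0.32 0.96 0.07] 0.061136668373644176
```

View pics/s5c.png

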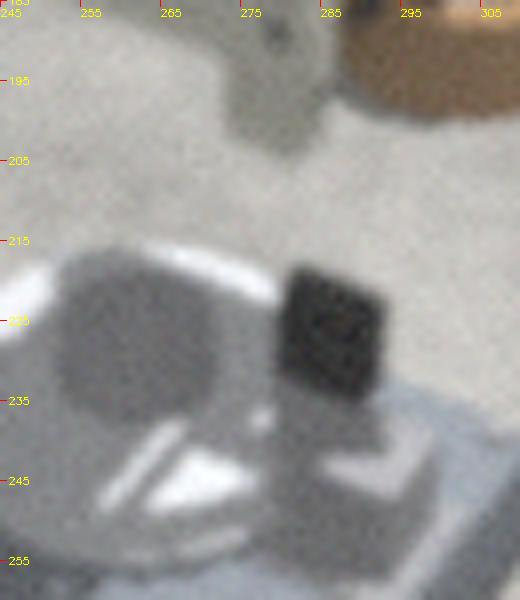

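The plate is seated. Its black handle is at (280–292, 218–235), with about 20 mm of blade visible above the bracket. Next, measuring the shaft.

Run:
```python
from fit import *
import pickle
c=pickle.load(open("c5.pkl","rb"))
crop(c["top"],355,220,50,45,"t5s",13,1)
crop(c["side"],335,165,50,55,"s5s",10,1.)
```

```text
(no output)
```

View pics/t5s.png

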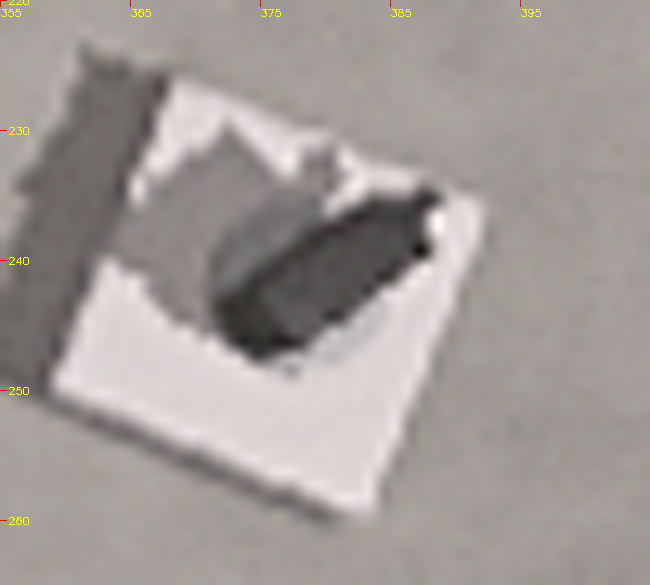

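View pics/s5s.png

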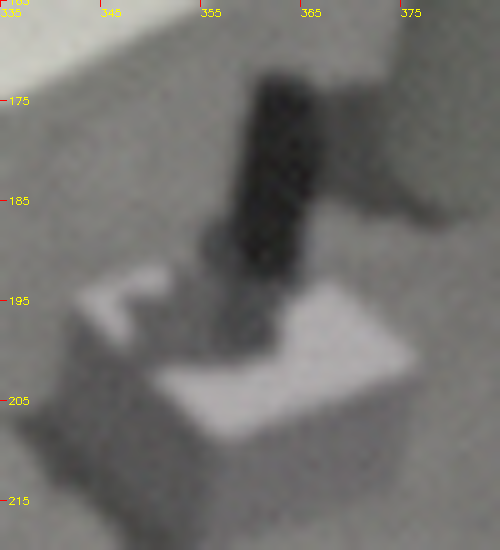

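Run:
```python
from fit import *
import pickle
c=pickle.load(open("c5.pkl","rb"))
a,b=.018,.008
m=np.array([[-a,b,.076],[-a,-b,.076],[a,-b,.121],[a,b,.121]])
q=fit(c,"shaft",m,[(0,"top",(371.3,243.5)),(1,"top",(375.2,247.7)),(2,"top",(387.8,239.5)),(3,"top",(383,235)),
 (3,"side",(360.5,172.3)),(2,"side",(366,172.5)),(0,"side",(358.3,191.5)),(1,"side",(364,193))],(.5045,-.2708,[-1,-.9]))
print(tri(c["top"],(371.3,243.5),c["side"],(358.3,191.5)),tri(c["top"],(383,235),c["side"],(360.5,172.3)))
m=np.array([[.035,.035,.045],[.035,-.035,.045],[-.035,-.035,.045],[-.035,.035,.045]])
s=fit(c,"stand",m,[(0,"top",(368.5,226)),(1,"top",(391.8,236.2)),(2,"top",(383,260)),(3,"top",(358.8,250)),(0,"side",(342.5,195)),(2,"side",(375.5,201)),(3,"side",(356.5,208.8))],(.5045,-.2708,[-.3]))
cur=[(pose(P,q),(0,0,255)) for P in SH(.028)]+[(pose(P,s),(0,255,0)) for P in box(-.035,.035,-.035,.035,0,.045)]
overlay(c["top"],cur,355,220,50,45,"o5t",12); overlay(c["side"],cur,335,165,50,55,"o5s",10)
```

```text
shaft [ 0.5049 -0.2695 -0.933   0.0026] res [-1.1 -0.  -1.3  0.7  0.7 -0.5  1.7 -1.1 -0.4 -0.5  0.  -0.5  0.4  1.5
  0.7  0.3  0.5]
(array([ 0.50168477, -0.25182885,  0.08198038]), np.float64(0.0031299515702843802)) (array([ 0.51866333, -0.27449407,  0.12601298]), np.float64(0.0007645754714855817))
stand [ 0.5054 -0.2705 -0.3793  0.0008] res [-0.3 -0.1  0.3 -0.4 -0.2 -0.3 -0.1 -0.4 -0.8 -0.3  1.6  0.5  0.2  0.2
  0.2]
```

View pics/o5t.png

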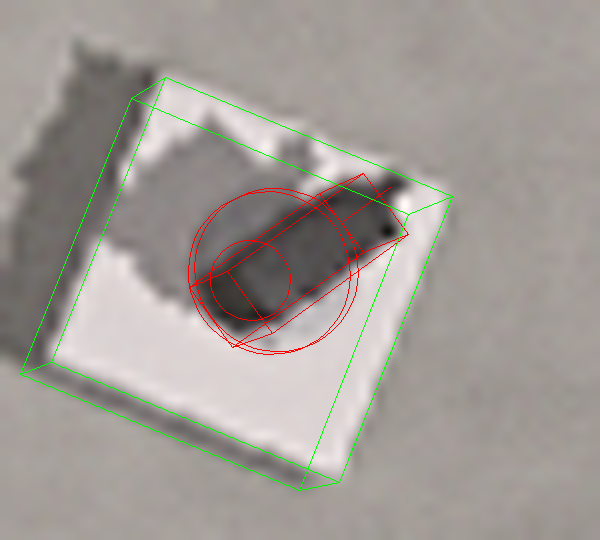

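View pics/o5s.png

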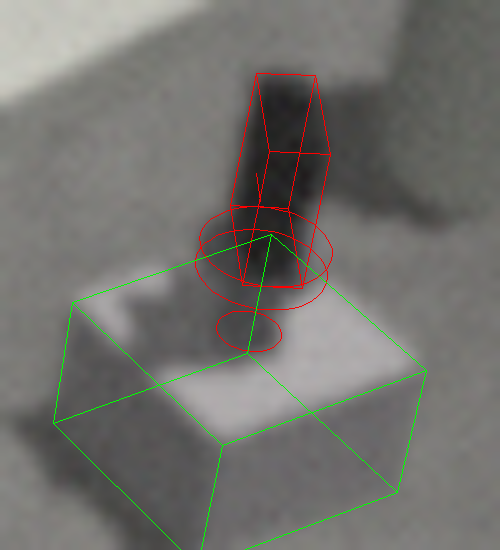

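```bash
python3 -m jog '[[[-0.0031,-0.0292,0,0,0,-0.1164,1],[-0.0031,-0.0292,0,0,0,-0.1164,1],[-0.0031,-0.0292,0,0,0,-0.1164,1],[-0.0031,-0.0292,0,0,0,-0.1164,1],[-0.0031,-0.0292,0,0,0,-0.1164,1],[-0.0031,-0.0292,0,0,0,-0.1164,1],[-0.0031,-0.0292,0,0,0,-0.1164,1],[-0.0031,-0.0292,0,0,0,-0.1164,1],[-0.0031,-0.0292,0,0,0,-0.1164,1],[-0.0031,-0.0292,0,0,0,-0.1164,1],[0,0,-0.04,0,0,0,1],[0,0,-0.04,0,0,0,1],[0,0,0,0,0,0,1],[0,0,0,0,0,0,1]]]'
python3 - <<'E'
from fit import *
import pickle
c=cams(); pickle.dump(c,open("c6.pkl","wb"))
s=monitor.get_state();print(s["t"],s["q"].round(2),s["eef_pos"].round(4),s["ee_rot"].round(4),s["force"].round(2),s["width"])
crop(c["side"],320,130,80,90,"s6c",7,1.5)
crop(c["top"],225,165,80,90,"t6d",6,1.0)
E
```

```text
t: 15.45
eef_pos: [0.5058, -0.271, 0.1714]
ee_rot: [3.14, -0.0, 0.572]
force: [-0.1, 0.4, 0.5]
width: 0.0879
15.55 [-0.15  0.26 -0.33  0.   -0.98 -2.42] [ 0.5061 -0.2709  0.172 ] [ 3.1393e+00 -1.8000e-03  5.7180e-01] [-0.63  0.06 -0.54] 0.08776491224857502
```

View pics/s6c.png

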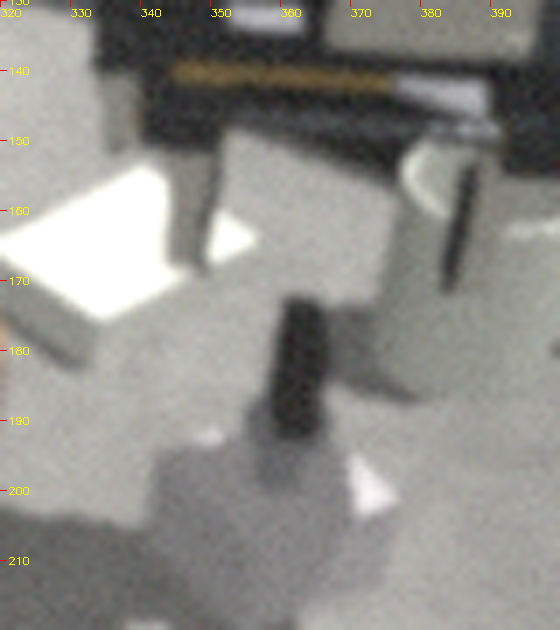

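View pics/t6d.png

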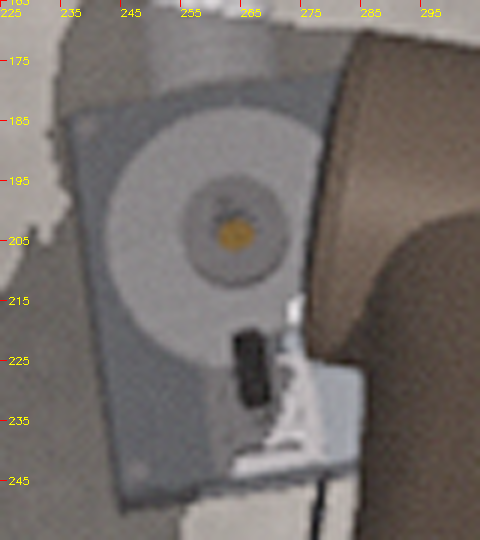

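```bash
python3 -m jog '[[[-0.0005,0.0005,-0.02,0,0,0,1],[0,0,-0.025,0,0,0,1],[0,0,-0.021,0,0,0,1],[0,0,0,0,0,0,1],[0,0,0,0,0,0,0],[0,0,0,0,0,0,0],[0,0,0,0,0,0,0],[0,0,0,0,0,0,0],[0,0,0,0,0,0,0],[0,0,0,0,0,0,0],[0,0,0,0,0,0,0],[0,0,0,0,0,0,0],[0,0,0,0,0,0,0],[0,0,0,0,0,0,0]]]' 12
python3 - <<'E'
from fit import *
import pickle
s=monitor.get_state();print(s["t"],s["eef_pos"].round(4),s["ee_rot"].round(4),s["force"].round(2),s["moment"].round(2),s["width"])
c=pickle.load(open("c0.pkl","rb"))
q=[.6003,.0331,.164,0]
for a in(-.4,-.3,-.25,-.2,-.1,0,.1,.2,.25,.3):
    P=np.array([[.012*np.cos(a),.012*np.sin(a),.095],[-.05*np.cos(a),-.05*np.sin(a),.075]])
    print(a,proj(c["top"],pose(P,q)).round(1).tolist(),proj(c["side"],pose(P,q)).round(1).tolist())
crop(c["top"],245,190,40,45,"t0hub",13,1.)
E
```

```text
t: 17.3
eef_pos: [0.5051, -0.2699, 0.104]
ee_rot: [3.141, -0.001, 0.571]
force: [3.6, 2.6, -4.2]
width: 0.0159
17.3 [ 0.5051 -0.2699  0.104 ] [ 3.1411e+00 -1.0000e-03  5.7130e-01] [ 3.61  2.64 -4.16] [ 0.85 -1.73  0.02] 0.015905499853990635
-0.4 [[264.7, 198.7], [258.9, 222.2]] [[259.1, 223.1], [274.1, 243.9]]
-0.3 [[264.2, 198.6], [260.8, 222.6]] [[258.7, 223.3], [275.8, 243.0]]
-0.25 [[264.0, 198.6], [261.7, 222.7]] [[258.6, 223.4], [276.6, 242.4]]
-0.2 [[263.8, 198.5], [262.6, 222.8]] [[258.4, 223.5], [277.3, 241.9]]
-0.1 [[263.3, 198.5], [264.5, 222.8]] [[258.1, 223.8], [278.6, 240.8]]
0 [[262.8, 198.6], [266.4, 222.6]] [[257.8, 224.1], [279.8, 239.5]]
0.1 [[262.4, 198.7], [268.2, 222.2]] [[257.5, 224.4], [280.7, 238.2]]
0.2 [[262.0, 198.8], [270.0, 221.7]] [[257.3, 224.7], [281.5, 236.9]]
0.25 [[261.8, 198.9], [270.9, 221.4]] [[257.2, 224.9], [281.8, 236.2]]
0.3 [[261.5, 199.0], [271.8, 221.0]] [[257.1, 225.0], [282.1, 235.5]]
```

View pics/t0hub.png

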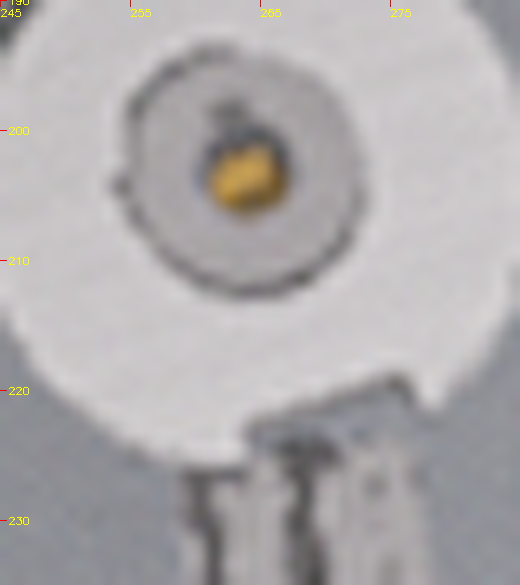

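Pulley notch centre is at (270.2,221.2) and the keyway mark at (262.3,198.5). That puts the pulley about +0.2 rad off the drive, so the keyway's world yaw is about 0.36. The grasp loads the hole sideways a little, so I'll ease that, then grip firmly.

```bash
python3 -m jog '[[[0.0005,0.0003,0.001,0,0,0,0],[0,0,0,0,0,0,0]]]' 12; python3 -m jog '[[[0.0004,0.0003,0.000,0,0,0,0],[0,0,0,0,0,0,0]]]' 25
```

```text
t: 17.55
eef_pos: [0.5052, -0.2698, 0.1051]
ee_rot: [3.141, -0.0, 0.571]
force: [3.0, 2.5, -3.0]
width: 0.0161
t: 17.8
eef_pos: [0.5053, -0.2697, 0.1051]
ee_rot: [3.141, 0.0, 0.571]
force: [3.1, 0.8, -3.8]
width: 0.016
```

```bash
python3 -m jog '[[[0.0003,0.0002,0,0,0,0,0],[0,0,0,0,0,0,0],[0,0,0.005,0,0,0,0],[0,0,0.01,0,0,0,0],[0,0,0.02,0,0,0,0],[0,0,0.03,0,0,0,0],[0,0,0.03,0,0,0,0],[0,0,0.02,0,0,0,0],[0,0,0,0,0,0,0],[0,0,0,0,0,0,0]]]' 50
python3 - <<'E'
from fit import *
import pickle
c=cams(); pickle.dump(c,open("c7.pkl","wb"))
s=monitor.get_state();print(s["t"],s["q"].round(2),s["eef_pos"].round(4),s["ee_rot"].round(4),s["force"].round(2),s["moment"].round(2),s["width"])
crop(c["side"],320,110,80,90,"s7c",7,1.5)
E
```

```text
t: 19.05
eef_pos: [0.5047, -0.2692, 0.2193]
ee_rot: [-3.14, 0.001, 0.571]
force: [-0.2, -0.2, -2.0]
width: 0.0161
19.15 [-0.15  0.22 -0.27 -0.   -1.09 -2.42] [ 0.5048 -0.2692  0.2189] [-3.1398e+00  1.6000e-03  5.7100e-01] [-0.2   0.55 -2.05] [-0.04 -0.   -0.07] 0.016012703488218025
```

View pics/s7c.png

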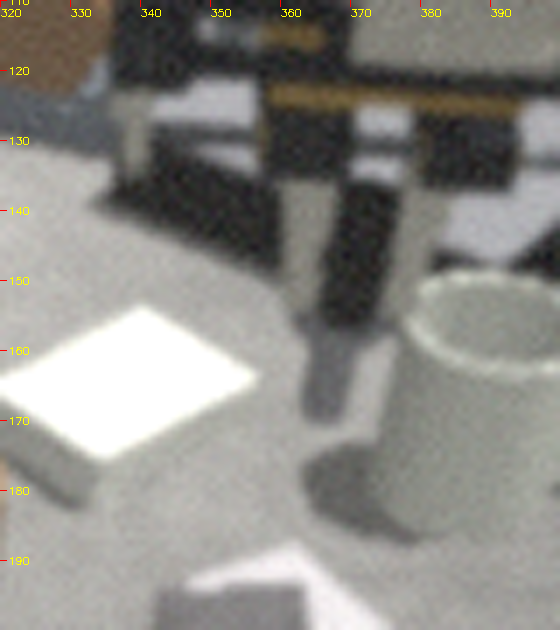

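```bash
python3 -m jog '[[[0.0096,0.0302,0,0,0,0.136,0],[0.0096,0.0302,0,0,0,0.136,0],[0.0096,0.0302,0,0,0,0.136,0],[0.0096,0.0302,0,0,0,0.136,0],[0.0096,0.0302,0,0,0,0.136,0],[0.0096,0.0302,0,0,0,0.136,0],[0.0095,0.0302,0,0,0,0.136,0],[0.0095,0.0301,0,0,0,0.136,0],[0.0095,0.0301,0,0,0,0.136,0],[0.0095,0.0301,0,0,0,0.136,0],[0,0,-0.015,0,0,0,0],[0,0,-0.01,0,0,0,0],[0,0,0,0,0,0,0],[0,0,0,0,0,0,0]]]'
python3 - <<'E'
from fit import *
import pickle
c=cams(); pickle.dump(c,open("c8.pkl","wb"))
s=monitor.get_state();print(s["t"],s["q"].round(2),s["eef_pos"].round(4),s["ee_rot"].round(4),s["force"].round(2),s["moment"].round(2),s["width"])
p=s["eef_pos"]; pq=[p[0],p[1],s["ee_rot"][2]-np.pi/2,p[2]-.0768]
q=[.6003,.0331,.164,0]
cur=[(pose(P,q),(0,255,0)) for P in DR]+[(pose(P,pq),(0,0,255)) for P in SH(0)+circ(.009,0)]
overlay(c["side"],cur,230,170,70,80,"o8s",7,1.3)
crop(c["side"],230,170,70,80,"s8c",7,1.5)
E
```

```text
t: 20.9
eef_pos: [0.6013, 0.0316, 0.1952]
ee_rot: [-3.142, 0.0, 1.93]
force: [-0.0, 0.1, -1.4]
width: 0.0158
21.0 [ 0.38  0.28 -0.23  0.   -1.06 -1.59] [0.6014 0.0319 0.1956] [3.1408e+00 1.0000e-04 1.9303e+00] [ 0.84 -0.38 -2.3 ] [ 0.02 -0.    0.02] 0.0157792507168368
```

View pics/o8s.png

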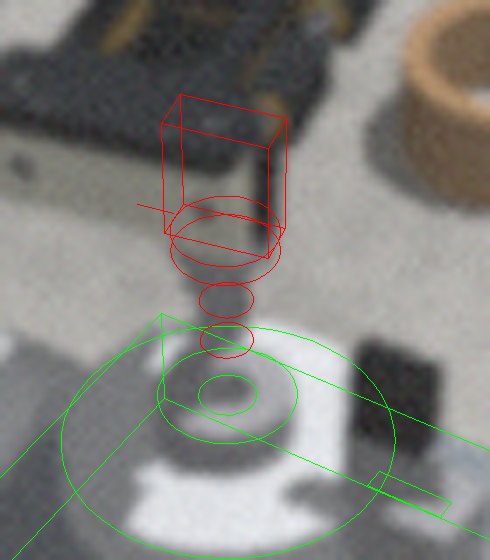

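View pics/s8c.png

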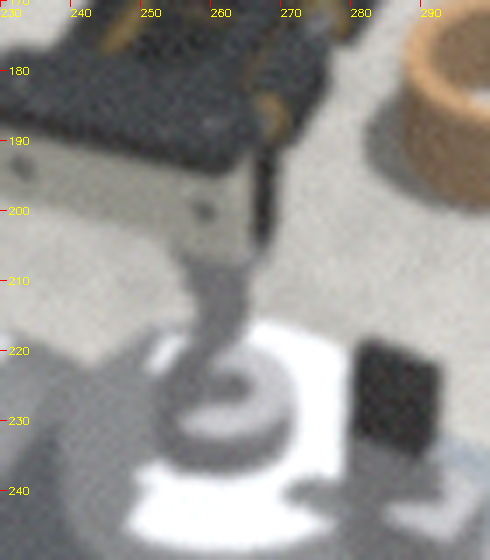

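```bash
python3 -m jog '[[[-0.0008,0.0008,-0.01,0,0,0,0],[0,0,-0.01,0,0,0,0],[0,0,0,0,0,0,0],[0,0,0,0,0,0,0]]]'
python3 - <<'E'
from fit import *
import pickle
c=cams(); pickle.dump(c,open("c9.pkl","wb"))
s=monitor.get_state();print(s["t"],s["eef_pos"].round(4),s["ee_rot"].round(4),s["force"].round(2))
crop(c["side"],240,195,45,50,"s9c",12,1.7)
E
```

```text
t: 21.5
eef_pos: [0.6005, 0.0331, 0.175]
ee_rot: [-3.141, 0.0, 1.931]
force: [0.2, 0.5, -0.9]
width: 0.0155
21.6 [0.6007 0.0332 0.1753] [3.1412e+00 1.0000e-04 1.9313e+00] [-0.38 -0.47 -1.93]
```

View pics/s9c.png

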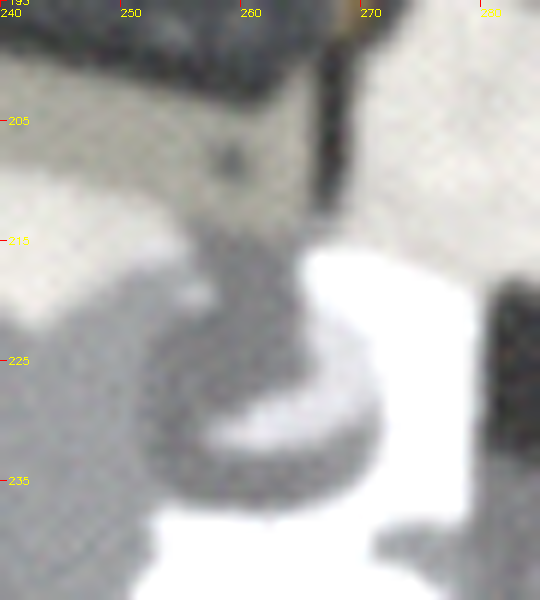

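```bash
python3 -m jog '[[[0,0,-0.002,0,0,0,0],[0,0,-0.002,0,0,0,0],[0,0,0,0,0,0,0]]]';python3 -m jog '[[[0,0,-0.0015,0,0,0,0],[0,0,0,0,0,0,0]]]';python3 -m jog '[[[0,0,-0.0015,0,0,0,0],[0,0,0,0,0,0,0]]]'
```

```text
t: 21.98
eef_pos: [0.6003, 0.0331, 0.1708]
ee_rot: [-3.141, -0.0, 1.931]
force: [-0.7, 0.7, -1.7]
width: 0.0159
t: 22.22
eef_pos: [0.6004, 0.0331, 0.1694]
ee_rot: [-3.141, -0.0, 1.931]
force: [-0.5, 0.2, -1.5]
width: 0.0155
t: 22.48
eef_pos: [0.6007, 0.033, 0.1682]
ee_rot: [3.141, 0.0, 1.931]
force: [0.2, -1.3, -0.4]
width: 0.0159
```

```bash
python3 -m jog '[[[0,-0.0003,-0.001,0,0,0,0],[0,0,0,0,0,0,0]]]';python3 -m jog '[[[0,-0.0003,-0.001,0,0,0,0],[0,0,0,0,0,0,0]]]'
```

```text
t: 22.72
eef_pos: [0.6006, 0.0326, 0.1671]
ee_rot: [3.141, 0.0, 1.931]
force: [1.3, -2.0, -0.5]
width: 0.0156
t: 22.98
eef_pos: [0.6005, 0.0324, 0.166]
ee_rot: [3.142, 0.0, 1.931]
force: [0.8, -2.7, -1.6]
width: 0.0157
```

Lateral push is small and the tip is inside the mouth, so I'll keep easing towards -y as the force asks.

```bash
python3 -m jog '[[[0.0002,-0.0005,-0.001,0,0,0,0],[0,0,0,0,0,0,0]]]';python3 -m jog '[[[0,-0.0003,-0.002,0,0,0,0],[0,0,0,0,0,0,0]]]';python3 -m jog '[[[0,0,-0.002,0,0,0,0],[0,0,0,0,0,0,0]]]'
```

```text
t: 23.22
eef_pos: [0.6005, 0.0321, 0.1648]
ee_rot: [-3.141, -0.0, 1.931]
force: [1.6, -0.1, -2.3]
width: 0.0159
t: 23.48
eef_pos: [0.6004, 0.0318, 0.1627]
ee_rot: [-3.141, -0.0, 1.931]
force: [0.4, -0.3, -1.1]
width: 0.0159
t: 23.72
eef_pos: [0.6004, 0.0317, 0.1608]
ee_rot: [-3.141, -0.0, 1.931]
force: [0.3, 0.4, -2.1]
width: 0.0156
```

```bash
python3 -m jog '[[[0,0,-0.003,0,0,0,0],[0,0,-0.002,0,0,0,0],[0,0,0,0,0,0,0]]]';python3 -m jog '[[[0,0,-0.001,0,0,0,0],[0,0,0,0,0,0,0]]]';python3 -m jog '[[[0,0,-0.001,0,0,0,0],[0,0,0,0,0,0,0]]]';python3 -m jog '[[[0,0,-0.001,0,0,0,0],[0,0,0,0,0,0,0]]]'
```

```text
t: 24.1
eef_pos: [0.6005, 0.0317, 0.1558]
ee_rot: [-3.141, -0.0, 1.931]
force: [-0.2, -0.5, -2.0]
width: 0.0155
t: 24.35
eef_pos: [0.6006, 0.0317, 0.155]
ee_rot: [-3.142, -0.0, 1.931]
force: [0.1, 0.2, -2.1]
width: 0.0157
t: 24.6
eef_pos: [0.6006, 0.0317, 0.154]
ee_rot: [-3.141, -0.0, 1.931]
force: [-0.6, 0.5, -1.6]
width: 0.0155
t: 24.85
eef_pos: [0.6006, 0.0317, 0.153]
ee_rot: [-3.141, -0.0, 1.931]
force: [-0.3, 0.1, -2.0]
width: 0.0156
```

```bash
python3 -m jog '[[[0,0,-0.001,0,0,0,0],[0,0,0,0,0,0,0]]]';python3 -m jog '[[[0,0,-0.0005,0,0,0,0],[0,0,0,0,0,0,0]]]'
```

```text
t: 25.1
eef_pos: [0.6006, 0.0317, 0.152]
ee_rot: [-3.141, -0.0, 1.931]
force: [-0.5, -0.2, -2.8]
width: 0.0159
t: 25.35
eef_pos: [0.6006, 0.0317, 0.1515]
ee_rot: [-3.141, -0.0, 1.931]
force: [-0.0, 0.3, -1.3]
width: 0.0156
```

```bash
python3 -m jog '[[[0,0,-0.001,0,0,0,0],[0,0,0,0,0,0,0]]]';python3 -m jog '[[[0,0,-0.001,0,0,0,0],[0,0,0,0,0,0,0]]]';python3 -m jog '[[[0,0,-0.001,0,0,0,0],[0,0,0,0,0,0,0]]]'
```

```text
t: 25.6
eef_pos: [0.6006, 0.0317, 0.1504]
ee_rot: [-3.141, -0.0, 1.931]
force: [-0.5, 0.0, -2.1]
width: 0.0157
t: 25.85
eef_pos: [0.6006, 0.0317, 0.1495]
ee_rot: [-3.141, -0.0, 1.931]
force: [0.1, 0.6, -2.3]
width: 0.0159
t: 26.1
eef_pos: [0.6006, 0.0317, 0.1485]
ee_rot: [-3.141, -0.0, 1.931]
force: [0.3, 0.4, -1.9]
width: 0.0158
```

Run:
```python
from fit import *
import pickle
c=cams(); pickle.dump(c,open("c10.pkl","wb"))
s=monitor.get_state();print(s["t"],s["eef_pos"].round(4),s["ee_rot"].round(4),s["force"].round(2),s["moment"].round(2))
crop(c["side"],240,195,50,50,"s10c",12,1.7)
```

```text
26.2 [0.6006 0.0317 0.1485] [-3.1415 -0.      1.9312] [-0.66 -0.22 -2.36] [-0.03 -0.02  0.02]
```

View pics/s10c.png

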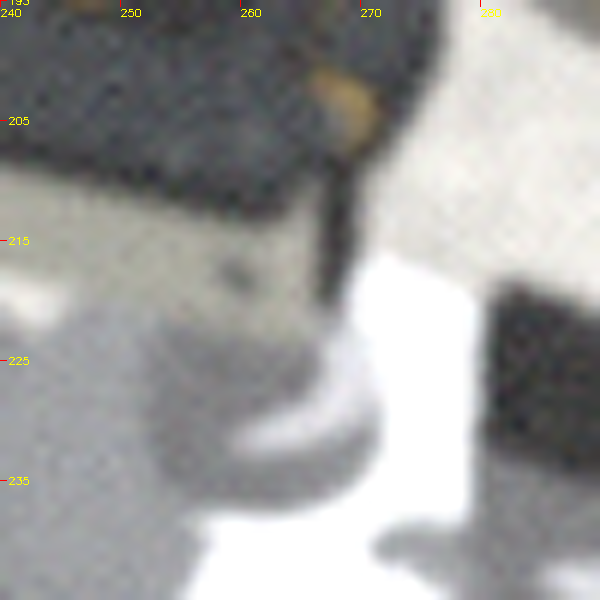

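The key seems to have slipped in first time: 5 mm past its contact height with no load. Next stop is the plunger, due at TCP z≈0.142.

```bash
python3 -m jog '[[[0,0,-0.002,0,0,0,0],[0,0,-0.002,0,0,0,0],[0,0,0,0,0,0,0]]]';python3 -m jog '[[[0,0,-0.002,0,0,0,0],[0,0,0,0,0,0,0]]]';python3 -m jog '[[[0,0,-0.002,0,0,0,0],[0,0,0,0,0,0,0]]]'
```

```text
t: 26.58
eef_pos: [0.6005, 0.0317, 0.1442]
ee_rot: [-3.141, -0.0, 1.931]
force: [-0.7, 0.6, -1.1]
width: 0.0157
t: 26.82
eef_pos: [0.6005, 0.0317, 0.1424]
ee_rot: [-3.141, -0.0, 1.931]
force: [-0.6, 0.2, -2.2]
width: 0.0155
t: 27.08
eef_pos: [0.6009, 0.0318, 0.141]
ee_rot: [3.141, 0.0, 1.931]
force: [-0.4, 0.8, 2.0]
width: 0.0158
```

```bash
python3 -m jog '[[[0,0,-0.002,0,0,0,0],[0,0,-0.002,0,0,0,0],[0,0,0,0,0,0,0]]]';python3 -m jog '[[[0,0,-0.002,0,0,0,0],[0,0,0,0,0,0,0]]]';python3 -m jog '[[[0,0,-0.0015,0,0,0,0],[0,0,0,0,0,0,0]]]'
```

```text
t: 27.45
eef_pos: [0.6009, 0.0318, 0.1367]
ee_rot: [3.141, 0.0, 1.931]
force: [-0.1, -0.7, 4.7]
width: 0.0155
t: 27.7
eef_pos: [0.6008, 0.0317, 0.1347]
ee_rot: [3.141, 0.0, 1.931]
force: [-1.4, -0.2, 5.1]
width: 0.0154
t: 27.95
eef_pos: [0.6009, 0.0318, 0.1333]
ee_rot: [3.141, 0.0, 1.931]
force: [-1.0, 0.7, 5.8]
width: 0.0154
```

```bash
python3 -m jog '[[[0,0,-0.001,0,0,0,0],[0,0,0,0,0,0,0]]]';python3 -m jog '[[[0,0,-0.001,0,0,0,0],[0,0,0,0,0,0,0]]]';python3 -m jog '[[[0,0,-0.0008,0,0,0,0],[0,0,0,0,0,0,0]]]'
```

```text
t: 28.2
eef_pos: [0.6009, 0.0317, 0.1323]
ee_rot: [3.141, 0.0, 1.931]
force: [-1.8, 0.2, 5.8]
width: 0.0156
t: 28.45
eef_pos: [0.6009, 0.0318, 0.1314]
ee_rot: [3.141, 0.0, 1.931]
force: [-2.2, -0.2, 6.3]
width: 0.0155
t: 28.7
eef_pos: [0.6009, 0.0318, 0.131]
ee_rot: [3.141, 0.0, 1.931]
force: [-3.2, 0.4, 9.5]
width: 0.0159
```

Force stepped from 6.3 to 9.5 N with less travel, so the collar is touching at z≈0.131. I'll press a bit more to confirm.

```bash
python3 -m jog '[[[0,0,-0.0008,0,0,0,0],[0,0,0,0,0,0,0]]]';python3 -m jog '[[[0,0,-0.0005,0,0,0,0],[0,0,0,0,0,0,0],[0,0,0,0,0,0,0],[0,0,0,0,0,0,0]]]'
python3 - <<'E'
from fit import *
import pickle
c=cams(); pickle.dump(c,open("c11.pkl","wb"))
s=monitor.get_state();print(s["t"],s["eef_pos"].round(4),s["ee_rot"].round(4),s["force"].round(2),s["moment"].round(2))
crop(c["side"],235,190,65,65,"s11c",9,1.7)
cv2.imwrite("pics/top11.png",np.clip(c["top"]["pixels"][:,:,::-1]*1.2,0,255).astype(np.uint8))
E
```

```text
t: 28.95
eef_pos: [0.6009, 0.0317, 0.1309]
ee_rot: [3.141, 0.0, 1.932]
force: [-4.8, 1.7, 14.7]
width: 0.0153
t: 29.45
eef_pos: [0.6009, 0.0318, 0.1309]
ee_rot: [3.14, 0.001, 1.932]
force: [-6.4, 1.2, 17.9]
width: 0.0154
29.55 [0.6009 0.0318 0.1309] [3.1403e+00 5.0000e-04 1.9318e+00] [-6.42  1.38 18.18] [ 0.41  2.55 -0.01]
```

View pics/s11c.png

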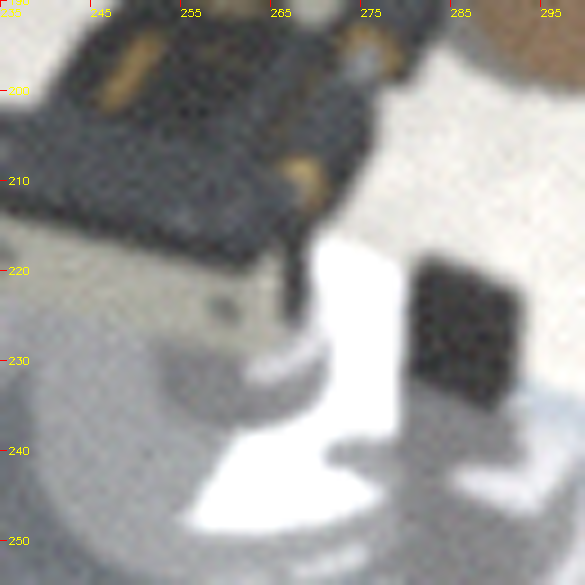

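View pics/top11.png

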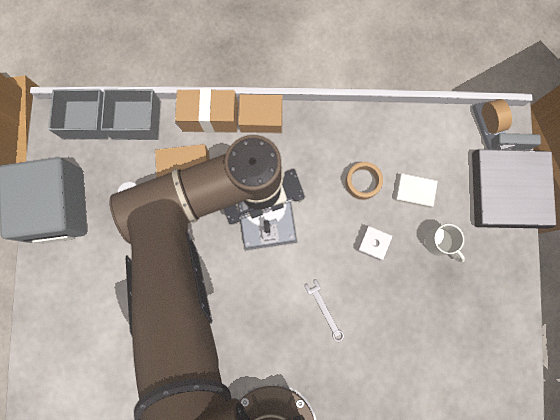

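```bash
python3 -m jog '[[[0,0,0,0,0,0,0],[0,0,0,0,0,0,0],[0,0,0,0,0,0,0],[0,0,0,0,0,0,0]]]'; python3 -c "
from station import job_done; print(job_done())"
```

```text
t: 30.05
eef_pos: [0.6009, 0.0318, 0.1309]
ee_rot: [3.14, 0.001, 1.932]
force: [-6.5, 0.5, 17.3]
width: 0.0159
the job is handed in; nothing more can be done
None
```

The lock plate is fully down in its slot and the keyed shaft is home in the hub. I handed the job in at 30 s of the 64 s, with the arm still gripping the shaft (about 50 N grip) and pressing it down.

- **Lock plate:** The foot touched bottom at TCP z 0.1315 m, exactly the height expected for a plate standing on the housing. In the last picture its handle is still at about (281–292, 219–235), where I left it.
- **Shaft:** I turned it to about 0.36 rad before inserting, and the key went in at the first push, so no searching was needed. The spring was met at about z 0.1415 m, and the collar stopped hard 10 mm lower, at z 0.131 m. The tool was pushing with a steady 17 N or so, more than the 8.5 N spring, and did not move over the last half second.
- **Disagreements:** The camera fit of the drive was about 1 mm too far towards +y, and I corrected it by feel at both fits. The collar stopped about 1 mm lower than I first predicted; the shaft probably rose 1 mm as I gripped it, and the spring contact height agrees with that. A sideways push of about 6 N remained on the hub when I handed in.
- **Other items:** I had no contact with anything else on the bench, and the last top picture shows the items in view where they were. The arm partly hid the carton, the idler and the bush in that picture.

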